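# Clear, load and start the sole press

## Robot

A 7-joint arm with a two-finger parallel gripper is mounted at the origin on the work surface. World frame = base frame: x ahead of the robot, y to its left, z up, the work surface at z = 0. Lengths are in m, angles in rad, forces in N, time in s.
With the tool pointing down it reaches from about 0.425 to 0.925 m from the base axis. Payload 6.8 kg.
Tool frame: the origin (TCP) lies at the very end of the fingers, on their centre line; the grasp point (between the pads) lies 19 mm behind it; z points along the fingers, y is the line along which they close (so a half turn about z gives the same grasp; the last joint's range is limited). The gripper opens to 85 mm and grips with 20 to 120 N. Pads are 22 mm wide; open, the fingers measure 114 mm over their backs; the gripper's body (76 mm by 85 mm) begins 54 mm behind the grasp point. The pads swing forward as they close: fully open they stand 13 mm farther back than shut.
Start: joints at [-1.329, 0.477, 0.022, 1.555, -0.011, 1.109, -0.083], TCP at [0.231, 0.634, 0.231] pointing down, gripper open.
Joint ranges: [-2.96, 2.96], [-0.34, 2.1], [-1.41, 1.46], [0.24, 2.44], [-1.37, 4.51], [0.17, 1.92], [-2.96, 2.96]. Speed limits (rad/s): [2.39, 2.39, 3.14, 3.14, 3.14, 3.14, 3.14].

## Interface

Orientations are given as a rotation vector (axis times angle).
In Python, from bench import r gives the robot as it stands. The module is installed in compiled form; this text tells all that it offers.
- The arm moves only by the tool servo_tool, never from a script. Its argument "commands" is a list of rows, each a list of 7 numbers: the turn, a rotation vector about the world's x, y, z in degrees, then the shift along the world's x, y, z in mm, then the closure, from 0 (fully open) to 1 (shut). A call has 1 to 5 rows; each row is the pose to reach, as a shift and turn from the pose commanded when the call began; what a row does not reach only later rows make up. A row lasts 1/12 s, in which the tool goes at most 41.7 mm and 7.16 degrees, less where a joint would pass 70% of its speed; a pose out of reach is approached as far as the arm can. A call with a gripper value outside its range is refused whole. The fingers move at their own pace and stop on an object; "force" is the grip in N (left out, the last holds). Time passes only in rows, so rows that repeat a pose let the fingers close. It gives the time, the measured TCP pose, the force, the opening and the grip force at its end, in the units of the state.
- r.get_obs(): the state, without advancing time (a new reading comes with each control period).
- r.grab_frame(name): name is "scene" or "top" or "wrist"; returns (picture, depth): 420x560x3 uint8, blue, green, red; 420x560 float32, m along the optical axis (not along the pixel's ray), 0 where there is no reading.
- r.camera_info(name): a dict with "vertical_fov" (degrees; the focal length in pixels is half the picture's height over the tangent of half this angle, whatever the lens; pixels are square), "cx", "cy" (the principal point, pixels), "D" ([k1, k2, p1, p2, k3] as OpenCV has them; the pictures are not rectified), "cam_to_world" (4x4, takes a point from camera to world coordinates); the wrist camera has in their place "T_tool_cam" (4x4, takes a point from camera to tool coordinates, whose origin is the TCP and whose axes are the flange's). Camera axes: x right, y up, looking along -z (the intrinsics and any distortion apply to the point x, -y, -z); pixel columns grow to the right and rows downward; lengths in m; the calibration is good to about 2 mm. A picture is of the moment at which its call begins: read the wrist's pose just before it. camera_info takes no time and is no camera call.
- r.hand_in(): hands the job in; it is judged then, once.
The state is a dict: "clock": time; "joints": joint angles; "qvel": joint speeds; "tau": joint torques, N m; "tcp_pos": TCP position; "orientation": TCP orientation; "contact_force": force on the tool from outside, world axes, zero at the start; "moment": the same for the moment, N m; "grip_width": finger opening in m; "gripper_force": force on a finger pad.
Only numpy, scipy, OpenCV 4.12 (cv2) and the standard library are available. Lean on these libraries where they do the work, as an engineer would, in place of code of your own. Each camera call takes 0.05 s, during which the arm holds its last target. There are 200 camera calls.

## Task

Get the sole press ready for its next cycle: take the scraper block and wipe every loose chip off the steel plate into the scrap tray at its end, without touching the chips on the plate with the fingers, then stand the scraper back upright near the middle of its blue mat and lay the brown sole on the plate's yellow outline and the black sole on the blue outline, patch up and toe to the tray. Then press the keys fully down one at a time: blue, then yellow, then green. Leave the other things on the bench where they are.

Things in the scene. Friction and masses are not known exactly. Their poses are not given: they have to be found in the camera images.
- bed: fixed press bed. Origin: on the bench under the steel plate's centre; x towards the scrap tray, y left, z up. Plate top z 50 mm, clear x -115 to 125, y -120 to 120. Green fences to z 62 on both sides and near end; at x 125 the plate drops sheer into the tray: inside x 125 to 255, y -120 to 120, floor z 6, walls to z 62. Painted sole outlines: yellow left, blue right
- scraper: loose scraper block, 0.2 to 0.3 kg, at first upright on the blue mat. Origin: centre of the underside. Yellow foot 50 mm (x) by 90 (y), 22 high; red handle on it 26 mm (x) by 80 (y), from 22 to 72 high. Grip the handle across its 26 mm from above; either long side of the foot can push
- scraper_mat: blue mat, fixed, 120 x 180 x 4 mm thick (x, y, z), the scraper's place; origin: centre of its underside, on the bench. It and the two cork mats may change places
- sole_brown: loose brown rigid shoe sole, 0.1 to 0.16 kg, flat, patch up, on a 4 mm cork mat at first. 170 mm long (x, toe at +x), 14 thick; parallel waist 50 wide from x -30 to 20, forefoot 68 wide, heel 58 wide with a round yellow patch on top. Origin: centre of the underside. Belongs on the yellow outline (bed x 0, y +60, the left one)
- sole_brown_toe (a point): toe end of the brown sole (sole x +85 mm), on its underside; the wide end, away from the patch. On the outline it points to the tray (bed x +85)
- sole_black: loose black rigid shoe sole, 0.1 to 0.16 kg, flat, patch up, on a 4 mm cork mat at first. 170 mm long (x, toe at +x), 14 thick; parallel waist 50 wide from x -30 to 20, forefoot 68 wide, heel 58 wide with a round blue patch on top. Origin: centre of the underside. Belongs on the blue outline (bed x 0, y -60, the right one)
- sole_black_toe (a point): toe end of the black sole (sole x +85 mm), on its underside; the wide end, away from the patch. On the outline it points to the tray (bed x +85)
- chip1: orange loose offcut chip, a flat rigid chevron about 62 x 27 x 9 mm, 20 g, long axis x; origin: centre of the underside. Four to seven of the seven chips are present, lying apart on the plate, none in the strip up to 55 mm from the near fence
- chip2: dark brown loose offcut chip, a flat rigid chevron about 62 x 27 x 9 mm, 20 g, long axis x; origin: centre of the underside. Four to seven of the seven chips are present, lying apart on the plate, none in the strip up to 55 mm from the near fence
- chip3: orange loose offcut chip, a flat rigid chevron about 62 x 27 x 9 mm, 20 g, long axis x; origin: centre of the underside. Four to seven of the seven chips are present, lying apart on the plate, none in the strip up to 55 mm from the near fence
- chip4: dark brown loose offcut chip, a flat rigid chevron about 62 x 27 x 9 mm, 20 g, long axis x; origin: centre of the underside. Four to seven of the seven chips are present, lying apart on the plate, none in the strip up to 55 mm from the near fence
- chip5: orange loose offcut chip, a flat rigid chevron about 62 x 27 x 9 mm, 20 g, long axis x; origin: centre of the underside. Four to seven of the seven chips are present, lying apart on the plate, none in the strip up to 55 mm from the near fence
- chip6: dark brown loose offcut chip, a flat rigid chevron about 62 x 27 x 9 mm, 20 g, long axis x; origin: centre of the underside. Four to seven of the seven chips are present, lying apart on the plate, none in the strip up to 55 mm from the near fence
- chip7: orange loose offcut chip, a flat rigid chevron about 62 x 27 x 9 mm, 20 g, long axis x; origin: centre of the underside. Four to seven of the seven chips are present, lying apart on the plate, none in the strip up to 55 mm from the near fence
- key_blue_top (a point): centre of the top face of the blue key, a spring button 34 mm across in a round steel ring on a grey console (100 x 210 mm, 35 mm high), about 57 mm above the bench, pressed straight down; the keys stand 62 mm apart and their order in the row varies
- key_blue (a joint): travel of the blue key in m: 0 released, 0.006 fully down (spring, 5 N fully down); it comes back up when let go
- key_yellow_top (a point): centre of the top face of the yellow key, a spring button 34 mm across in a round steel ring on a grey console (100 x 210 mm, 35 mm high), about 57 mm above the bench, pressed straight down; the keys stand 62 mm apart and their order in the row varies
- key_yellow (a joint): travel of the yellow key in m: 0 released, 0.006 fully down (spring, 5 N fully down); it comes back up when let go
- key_green_top (a point): centre of the top face of the green key, a spring button 34 mm across in a round steel ring on a grey console (100 x 210 mm, 35 mm high), about 57 mm above the bench, pressed straight down; the keys stand 62 mm apart and their order in the row varies
- key_green (a joint): travel of the green key in m: 0 released, 0.006 fully down (spring, 5 N fully down); it comes back up when let go
- glue_can: bystander, loose, not to be disturbed: closed metal can with a red band, 70 mm across, 110 high; origin: centre of the underside
- polish_jar: bystander, loose, not to be disturbed: closed amber jar, 66 mm across, 70 high; origin: centre of the underside
- hammer: bystander, loose, not to be disturbed: hammer lying flat, 240 mm long; origin: centre of the underside
- brush: bystander, loose, not to be disturbed: wooden-handled brush lying flat, 180 mm long; origin: centre of the underside
There are look-alikes about, which are no part of the job. What is shaped like the chip2 but purple or white is not meant. Leave any pink look-alike of the sole_brown alone.

How it is judged:
By the outcome, as a careful person would: the job done as asked, in the order asked, and still so for the second after the job is handed in, with the robot touching nothing.
Of chip1, chip2, chip3, chip4, chip5, chip6, chip7 only 4 to 7 are there at a start; the rules pass over those that are not, and their reading is None.
At some moment in a run one of scraper may be knocked a few centimetres aside while the robot is not near it.
Once in a run the grip may slacken for a moment while it holds something.
It also fails if it takes over 208 s, if anything falls off the work surface, if the arm or the gripper's body presses on something with over 40 N, if the wrist force passes 120 N, or if a joint passes its speed limit or range.

## Working session

There is one attempt and no reset: what is moved stays moved. The work goes in short steps, Python scripts to look and compute and a tool call to move; the robot and the scene stay as the last step left them, time stands still between calls to the robot, and variables do not carry over. Pictures are saved under pics/ and viewed, at most 14 in all, crops included, and the job is handed in when it is done.

Besides the shell and the picture viewer there is one more tool, called after ">>>" as name(argument=value, ...) on one line, values as JSON. servo_tool: Moves the arm, as the interface text tells. Its arguments: {"type":"object","properties":{"commands":{"type":"array"},"force":{"type":"number"}},"required":["commands"]}

```bash
mkdir -p pics
cat > h.py <<'E'
import numpy as np, cv2
from bench import r
from scipy.spatial.transform import Rotation as R
def K(ci):
    f=210/np.tan(np.radians(ci["vertical_fov"])/2)
    return np.array([[f,0,ci["cx"]],[0,f,ci["cy"]],[0,0,1]]),np.array(ci["D"],float)
def T(name,obs=None):
    ci=r.camera_info(name)
    if name!="wrist": return ci,np.array(ci["cam_to_world"])
    o=obs; M=np.eye(4); M[:3,:3]=R.from_rotvec(o["orientation"]).as_matrix(); M[:3,3]=o["tcp_pos"]
    return ci,M@np.array(ci["T_tool_cam"])
def snap(name,tag):
    o=r.get_obs(); p,d=r.grab_frame(name); cv2.imwrite(f"pics/{tag}.png",p)
    ci,M=T(name,o); np.savez(f"pics/{tag}.npz",p=p,d=d,M=M,K=K(ci)[0],D=K(ci)[1]); return p,d
def ray(z,uv):
    n=cv2.undistortPoints(np.array(uv,float).reshape(-1,1,2),z["K"],z["D"]).reshape(-1,2)
    return np.c_[n[:,0],-n[:,1],-np.ones(len(n))]
def at_z(tag,uv,h):
    z=np.load(f"pics/{tag}.npz"); d=ray(z,uv)@z["M"][:3,:3].T; o=z["M"][:3,3]
    return o+d*((h-o[2])/d[:,2])[:,None]
def cloud(tag):
    z=np.load(f"pics/{tag}.npz"); v,u=np.mgrid[:420,:560]
    d=ray(z,np.stack([u,v],-1).reshape(-1,2)); P=d*z["d"].reshape(-1,1)
    P=P@z["M"][:3,:3].T+z["M"][:3,3]; P[z["d"].ravel()==0]=np.nan
    return P.reshape(420,560,3),z["p"]
E
python3 - <<'E'
from h import *
o=r.get_obs();print({k:np.round(v,3) for k,v in o.items()})
print(np.round(R.from_rotvec(o["orientation"]).as_matrix(),2), r.camera_info("wrist"))
for n in("top","scene"): snap(n,n+"0"); print(np.round(r.camera_info(n)["cam_to_world"],2),r.camera_info(n)["D"])
for n in ("top0","scene0"): cv2.imwrite(f"pics/{n}b.png",cv2.resize(cv2.imread(f"pics/{n}.png"),(800,600),interpolation=cv2.INTER_CUBIC))
E
```

```text
{'clock': np.float64(0.0), 'joints': array([-1.329,  0.478,  0.022,  1.556, -0.011,  1.109, -0.083]), 'qvel': array([ 0.   ,  0.002,  0.   ,  0.   ,  0.001, -0.   ,  0.001]), 'tau': array([-0.0000e+00, -5.9646e+01,  1.6080e+00, -2.8119e+01,  1.2000e-02,
        1.0000e-02, -0.0000e+00]), 'tcp_pos': array([0.231, 0.634, 0.23 ]), 'orientation': array([-5.460e-01, -3.094e+00,  3.000e-03]), 'contact_force': array([-0.069, -0.466, -0.295]), 'moment': array([-0.06 ,  0.048,  0.035]), 'gripper_force': np.float64(0.0), 'grip_width': np.float64(0.085)}
[[-0.94  0.34 -0.  ]
 [ 0.34  0.94 -0.  ]
 [-0.   -0.   -1.  ]] {'vertical_fov': 68.66693757304989, 'cx': 283.9376498668534, 'cy': 208.0397160074551, 'D': array([-0.04378436,  0.        ,  0.        ,  0.        ,  0.        ]), 'T_tool_cam': array([[-3.19429618e-04,  9.52077396e-01,  3.05857041e-01,
         7.82173952e-02],
       [ 9.99999944e-01,  2.73204648e-04,  1.93939070e-04,
        -5.87234370e-04],
       [ 1.01083440e-04,  3.05857086e-01, -9.52077430e-01,
        -1.42450768e-01],
       [ 0.00000000e+00,  0.00000000e+00,  0.00000000e+00,
         1.00000000e+00]])}
[[-0.01  0.98 -0.22  0.26]
 [-1.   -0.    0.    0.07]
 [-0.    0.22  0.98  1.14]
 [ 0.    0.    0.    1.  ]] [-0.1043796  0.         0.         0.         0.       ]
[[-0.36 -0.51  0.78  1.44]
 [ 0.93 -0.19  0.31  0.44]
 [-0.01  0.84  0.54  0.71]
 [ 0.    0.    0.    1.  ]] [0.04207522 0.         0.         0.         0.        ]
```

View pics/top0b.png

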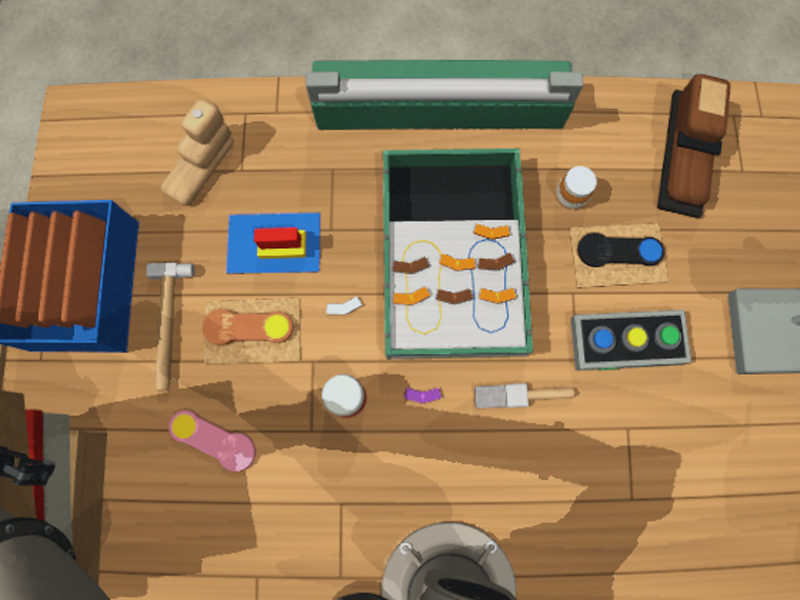

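View pics/scene0b.png

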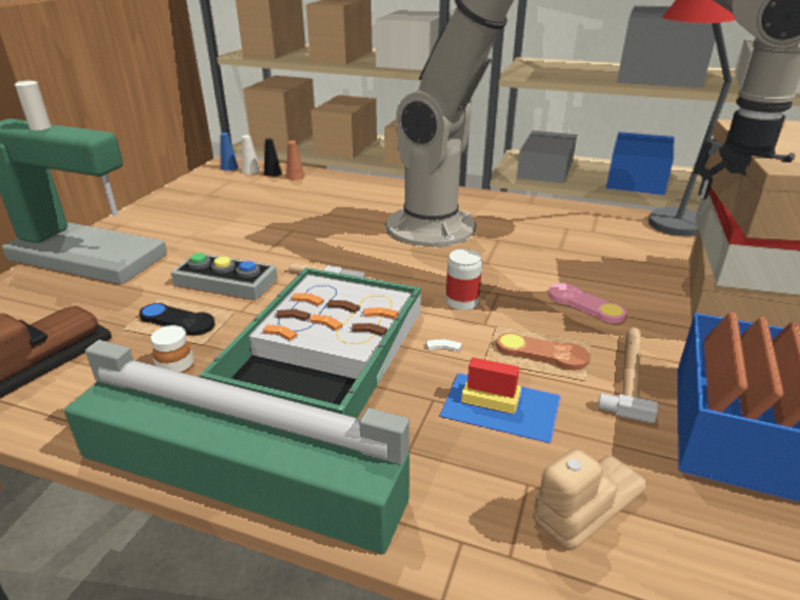

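The top view shows seven chips on the plate (about (390–520, 220–350) in 800-px coordinates). The scraper is at (280,240), the brown sole at (250,327) with its toe left, and the black sole at (620,250) with its toe left. The keys, left to right, are blue, yellow and green, at (603,338), (636,336) and (669,335).

Run:
```python
from h import *
P,img=cloud("top0")
hsv=cv2.cvtColor(img,cv2.COLOR_BGR2HSV)
def pr(n,uv,h):
    print(n,np.round(at_z("top0",np.array(uv)*0.7,h)*1000).astype(int).tolist())
pr("fence outer corners nearL,nearR,farL,farR z62",[(389,356),(532,354),(384,152),(520,149)],.062)
pr("plate drop edge L,R; near inner L,R",[(391,220),(519,220),(392,348),(525,347)],.05)
pr("keys B Y G",[(603,338),(637,337),(669,335)],.057)
pr("console corners",[(573,318),(688,310),(691,360),(577,368)],.035)
pr("mat blue corners",[(229,214),(320,212),(320,272),(227,273)],.004)
pr("cork brown",[(206,299),(300,298),(300,362),(204,362)],.004)
pr("can",[(343,395)],.11);pr("jar",[(580,182)],.07);pr("hammer head",[(170,270)],.02);pr("hammer end",[(163,387)],.02)
pr("brush",[(477,397),(575,393)],.01)
def seg(n,m,hs,box):
    b=np.zeros(m.shape,bool);x0,y0,x1,y1=[int(k*.7) for k in box];b[y0:y1,x0:x1]=1
    ys,xs=np.nonzero(m&b)
    Q=at_z("top0",np.c_[xs,ys],hs)[:,:2]*1000
    (c,s,a)=cv2.minAreaRect(Q.astype(np.float32)); w,e=np.linalg.eigh(np.cov(Q.T)); v=e[:,1]
    print(n,len(xs),"rect",np.round(c),np.round(s),round(a,1),"mean",np.round(Q.mean(0)),"pca ang",round(np.degrees(np.arctan2(v[1],v[0])),1), "z",round(float(np.nanmedian(P[ys,xs,2])),4))
H,S,V=cv2.split(hsv)
red=((H<6)|(H>174))&(S>150)&(V>80)
seg("handle",red,.076,(230,215,320,270))
seg("brownpatch",(H>22)&(H<34)&(S>150)&(V>120),.018,(258,300,300,355))
seg("blackpatch",(H>95)&(H<125)&(S>120)&(V>80),.018,(630,230,670,275))
seg("brown",(H<14)&(S>125),.018,(200,300,300,355))
seg("black",(V<55),.018,(573,225,660,285))
pl=(S>110)|(V<110)
for i,b in enumerate([(473,222,513,240),(392,256,432,276),(440,252,476,273),(477,252,516,273),(392,286,432,306),(435,288,473,306),(479,287,520,305)]):
    seg(f"chip{i}",(H<20)&(S>120),.059,b)
seg("yellowoutline",(H>20)&(H<34)&(S>60),.05,(400,235,445,340))
seg("blueoutline",(H>95)&(H<125)&(S>70),.05,(465,232,515,340))
```

```text
fence outer corners nearL,nearR,farL,farR z62 [[403, 100, 62], [405, -151, 62], [791, 110, 62], [797, -149, 62]]
plate drop edge L,R; near inner L,R [[658, 97, 50], [658, -142, 50], [419, 95, 50], [419, -142, 50]]
keys B Y G [[433, -281, 57], [435, -344, 57], [438, -404, 57]]
console corners [[474, -235, 35], [488, -455, 35], [394, -451, 35], [383, -237, 35]]
mat blue corners [[691, 415, 4], [693, 236, 4], [572, 233, 4], [571, 412, 4]]
cork brown [[520, 449, 4], [521, 269, 4], [400, 265, 4], [400, 445, 4]]
can [[333, 174, 110]]
jar [[726, -257, 70]]
hammer head [[574, 518, 20]]
hammer end [[352, 514, 20]]
brush [[334, -58, 10], [340, -238, 10]]
handle 417 rect [617. 303.] [82. 35.] 89.5 mean [617. 303.] pca ang 87.5 z 0.0746
brownpatch 224 rect [466. 310.] [43. 43.] 2.0 mean [466. 310.] pca ang 124.8 z 0.0184
blackpatch 220 rect [ 610. -400.] [46. 45.] 41.9 mean [ 610. -400.] pca ang 141.0 z 0.0195
brown 915 rect [465. 365.] [169.  67.] 90.0 mean [464. 380.] pca ang 89.7 z 0.0176
black 806 rect [ 607. -337.] [154.  66.] 85.8 mean [ 609. -320.] pca ang 87.2 z 0.0186
chip0 177 rect [632. -88.] [63. 26.] 86.8 mean [633. -88.] pca ang 86.4 z 0.0594
chip1 160 rect [568.  61.] [23. 60.] 8.2 mean [568.  62.] pca ang 96.6 z 0.059
chip2 170 rect [573. -23.] [64. 25.] 80.4 mean [574. -23.] pca ang 81.1 z 0.0591
chip3 158 rect [574. -93.] [24. 64.] 11.5 mean [574. -94.] pca ang 101.2 z 0.059
chip4 173 rect [510.  61.] [25. 66.] 11.3 mean [510.  62.] pca ang 102.0 z 0.0593
chip5 161 rect [512. -17.] [61. 21.] 89.7 mean [511. -16.] pca ang 89.7 z 0.0591
chip6 174 rect [512. -93.] [65. 24.] 89.7 mean [512. -93.] pca ang 89.8 z 0.059
yellowoutline 192 rect [533.  38.] [174.  72.] 3.8 mean [531.  41.] pca ang -178.7 z 0.0509
blueoutline 115 rect [535. -79.] [ 68. 174.] 89.0 mean [531. -83.] pca ang 179.8 z 0.0513
```

>>> servo_tool(commands=[[0,0,-5,26,-22,0,0],[0,0,-10,52,-44,0,0],[0,0,-15,77,-66,0,0],[0,0,-20,103,-88,0,0],[0,0,-25,129,-110,0,0]], force=70)

```text
clock: 0.52
tcp_pos: [0.3612, 0.5227, 0.2309]
orientation: [-1.209, -2.899, 0.001]
contact_force: [-0.2, -0.1, -0.2]
grip_width: 0.0856
gripper_force: 0.0
```

>>> servo_tool(commands=[[0,0,-5,26,-22,0,0],[0,0,-10,52,-44,0,0],[0,0,-15,77,-66,0,0],[0,0,-20,103,-88,0,0],[0,0,-25,129,-110,0,0]])

```text
clock: 0.93
tcp_pos: [0.4901, 0.4127, 0.231]
orientation: [-1.808, -2.569, 0.001]
contact_force: [0.3, 0.8, 0.1]
grip_width: 0.0855
gripper_force: 0.0
```

>>> servo_tool(commands=[[0,0,-5,26,-22,-5,0],[0,0,-10,52,-44,-10,0],[0,0,-15,77,-66,-15,0],[0,0,-20,103,-88,-20,0],[0,0,-20,128,-111,-20,0]])

```text
clock: 1.35
tcp_pos: [0.6174, 0.3021, 0.2096]
orientation: [-2.226, -2.216, 0.004]
contact_force: [0.5, 0.1, -0.1]
grip_width: 0.0856
gripper_force: 0.0
```

Run:
```python
from h import *
o=r.get_obs();print(o["clock"],np.round(o["tcp_pos"],4),np.round(o["orientation"],3),np.round(o["joints"],2))
snap("wrist","w1"); snap("top","t1")
P,img=cloud("top0" if 0 else "w1")
hsv=cv2.cvtColor(img,cv2.COLOR_BGR2HSV);H,S,V=cv2.split(hsv)
m=((H<6)|(H>174))&(S>150)&(V>60)&(P[...,2]>.06)
Q=P[m]*1000;print(len(Q),Q.min(0),Q.max(0),np.median(Q,0))
print(cv2.minAreaRect(Q[:,:2].astype(np.float32)))
y=(H>20)&(H<34)&(S>120)&(P[...,2]>.015);Q=P[y]*1000;print(len(Q),cv2.minAreaRect(Q[:,:2].astype(np.float32)),np.median(Q[:,2]))
cv2.imwrite("pics/w1b.png",img)
```

```text
1.35 [0.6174 0.3021 0.2096] [-2.226 -2.216  0.004] [-0.81  0.54  0.39  1.56 -0.22  1.09 -0.37]
2773 [323.38040274 159.71302378  60.00439654] [637.25268788 347.16896105  78.03484092] [620.83986055 297.73823904  75.53251537]
((493.766845703125, 246.8809814453125), (339.2185363769531, 79.297119140625), 25.010391235351562)
2736 ((562.4148559570312, 208.5905303955078), (207.9650115966797, 271.5442199707031), 8.065814018249512) 24.91071665882838
```

View pics/w1b.png

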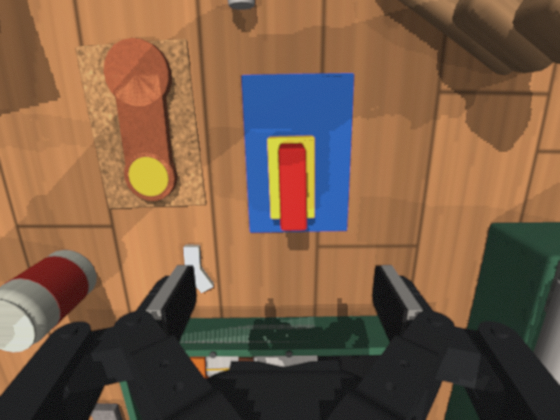

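The wrist view shows the scraper upright on its mat (handle (280–306, 147–230)). The brown sole is at (147,120), toe at the top of the view.

Run:
```python
from h import *
print(np.round(at_z("w1",[(280,147),(306,147),(306,230),(280,230)],.076)*1000))
print("foot",np.round(at_z("w1",[(268,137),(314,137),(315,219),(270,219)],.026)*1000))
P,img=cloud("w1");hsv=cv2.cvtColor(img,cv2.COLOR_BGR2HSV);H,S,V=cv2.split(hsv)
b=(P[...,0]>.56)&(P[...,0]<.68)&(P[...,1]>.23)&(P[...,1]<.4)
m=b&(P[...,2]>.07);Q=P[m]*1000;print(cv2.minAreaRect(Q[:,:2].astype(np.float32)),np.median(Q[:,2]))
m=b&(P[...,2]>.02)&(P[...,2]<.03);Q=P[m]*1000;print(cv2.minAreaRect(Q[:,:2].astype(np.float32)),np.median(Q[:,2]))
```

```text
[[614. 348.  76.]
 [637. 348.  76.]
 [638. 269.  76.]
 [613. 269.  76.]]
foot [[601. 352.  26.]
 [648. 352.  26.]
 [652. 262.  26.]
 [601. 262.  26.]]
((619.8112182617188, 305.1070556640625), (116.8670425415039, 80.45063018798828), 25.25891876220703) 287.252242725896
((623.9446411132812, 307.173583984375), (49.06061935424805, 89.70260620117188), 1.4239428043365479) 25.81129695741974
```

>>> servo_tool(commands=[[0,0,1,7,5,-30,0],[0,0,1,7,5,-70,0],[0,0,1,7,5,-110,0],[0,0,1,7,5,-145,0],[0,0,1,7,5,-172,0]])

```text
clock: 1.87
tcp_pos: [0.6221, 0.3079, 0.0356]
orientation: [-2.201, -2.24, 0.006]
contact_force: [-0.3, 0.7, -0.6]
grip_width: 0.0855
gripper_force: 0.0
```

>>> servo_tool(commands=[[0,0,0,0,0,0,0],[0,0,0,0,0,0,0.5],[0,0,0,0,0,0,1],[0,0,0,0,0,0,1],[0,0,0,0,0,0,1]])

```text
clock: 2.28
tcp_pos: [0.6258, 0.3089, 0.0419]
orientation: [2.202, 2.239, 0.006]
contact_force: [0.1, 0.3, 0.2]
grip_width: 0.0391
gripper_force: 0.0
```

>>> servo_tool(commands=[[0,0,0,0,0,0,1],[0,0,0,0,0,0,1],[0,0,0,0,0,0,1],[0,0,0,0,0,0,1],[0,0,0,0,0,0,1]])

```text
clock: 2.7
tcp_pos: [0.6256, 0.3089, 0.0414]
orientation: [2.202, 2.24, 0.005]
contact_force: [-1.1, 0.0, 7.5]
grip_width: 0.0251
gripper_force: 70.5
```

Run:
```python
from h import *
snap("top","t2")
P,img=cloud("t2");hsv=cv2.cvtColor(img,cv2.COLOR_BGR2HSV);H,S,V=cv2.split(hsv)
for n in("t1","w1"):
  P,img=cloud(n);hsv=cv2.cvtColor(img,cv2.COLOR_BGR2HSV);H,S,V=cv2.split(hsv)
  b=(P[...,0]>.55)&(P[...,0]<.72)&(P[...,1]>.22)&(P[...,1]<.43)
  m=b&(P[...,2]>.07)&(P[...,2]<.09);Q=P[m]*1000;print(n,cv2.minAreaRect(Q[:,:2].astype(np.float32)),np.median(Q[:,2]))
  m=b&(P[...,2]>.022)&(P[...,2]<.03);Q=P[m]*1000;print(n,cv2.minAreaRect(Q[:,:2].astype(np.float32)),np.median(Q[:,2]))
  m=b&(abs(P[...,2]-.004)<.006)&(H>95)&(H<125)&(S>120);Q=P[m]*1000;print(n,"mat",cv2.minAreaRect(Q[:,:2].astype(np.float32)),np.median(Q[:,2]))
z=P=None
P,img=cloud("w1")
print("mat w",np.round(at_z("w1",[(243,74),(353,73),(347,233),(249,234)],.004)*1000))
```

```text
t1 ((624.6558837890625, 288.0113830566406), (26.178415298461914, 45.67441177368164), 0.12857142090797424) 75.88053512433169
t1 ((623.8870849609375, 284.89154052734375), (48.857601165771484, 49.16459655761719), 3.174638271331787) 25.747911247053665
t1 mat ((632.8309936523438, 284.34930419921875), (117.74860382080078, 95.56866455078125), 2.2593090534210205) 4.056828966809034
w1 ((624.5961303710938, 307.3505859375), (26.04541015625, 79.31422424316406), 1.2741751670837402) 75.75914689617943
w1 ((623.9456176757812, 307.1336669921875), (49.06061935424805, 89.62273406982422), 1.4239428043365479) 25.814526841019063
w1 mat ((632.4464721679688, 326.87847900390625), (117.59221649169922, 177.58555603027344), 0.7061761617660522) 3.831651185429913
mat w [[574. 416.   4.]
 [690. 416.   4.]
 [694. 235.   4.]
 [574. 234.   4.]]
```

>>> servo_tool(commands=[[0,0,0,0,0,20,1],[0,0,0,0,0,40,1],[0,0,0,0,0,65,1],[0,0,0,0,0,95,1],[0,0,0,0,0,95,1]])

```text
clock: 3.17
tcp_pos: [0.6276, 0.3093, 0.1408]
orientation: [2.201, 2.238, 0.014]
contact_force: [1.7, 0.8, -1.5]
grip_width: 0.0254
gripper_force: 69.6
```

Run:
```python
from h import *
P,img=cloud("top0")
def rect(lo,hi,x0,x1,y0,y1,n):
    m=(P[...,2]>lo)&(P[...,2]<hi)&(P[...,0]>x0)&(P[...,0]<x1)&(P[...,1]>y0)&(P[...,1]<y1)
    Q=(P[m]*1000)[:,:2].astype(np.float32);print(n,len(Q),cv2.minAreaRect(Q), np.round(np.percentile(Q,[0.5,99.5],axis=0)))
    return Q
rect(.058,.066,.38,.85,-.19,.14,"walls")
rect(.045,.0545,.41,.68,-.16,.12,"plate")
# drop edge & side edges by rows
for lo,hi in((-.13,-.08),(-.05,0),(.04,.08)):
    m=(P[...,2]>.046)&(P[...,2]<.056)&(P[...,1]>lo)&(P[...,1]<hi)&(P[...,0]<.7)&(P[...,0]>.4);q=P[m][:,0];print(lo,np.percentile(q,[.5,99.5]))
for lo,hi in((.42,.45),(.53,.56),(.63,.65)):
    m=(P[...,2]>.046)&(P[...,2]<.054)&(P[...,0]>lo)&(P[...,0]<hi)&(abs(P[...,1])<.2);q=P[m][:,1];print(lo,np.percentile(q,[.5,99.5]))
w1=cloud("w1")
m=(P[...,2]<.0)
o=r.get_obs();print(o["clock"],o["tcp_pos"],o["grip_width"],o["contact_force"])
```

```text
walls 2701 ((602.862548828125, -19.666244506835938), (391.3826599121094, 261.6817321777344), 0.6256236433982849) [[ 407. -151.]
 [ 797.  112.]]
plate 6822 ((548.4441528320312, -20.60242462158203), (258.9219665527344, 241.7959442138672), 0.8803367018699646) [[ 420. -140.]
 [ 657.   98.]]
-0.13 [0.40871881 0.65799755]
-0.05 [0.40749805 0.65741044]
0.04 [0.42025969 0.65559283]
0.42 [-0.14117894  0.0982998 ]
0.53 [-0.14074144  0.09838428]
0.63 [-0.13932142  0.10112915]
3.1667 [0.6276415  0.30925482 0.14079397] 0.02538115588971937 [ 1.6750968   0.79260194 -1.48169834]
```

>>> servo_tool(commands=[[0,0,0,-13,-25,0,1],[0,0,0,-26,-50,0,1],[0,0,0,-40,-75,0,1],[0,0,0,-53,-100,0,1],[0,0,0,-67,-125,0,1]])

```text
clock: 3.58
tcp_pos: [0.5561, 0.1819, 0.1339]
orientation: [-2.202, -2.24, 0.001]
contact_force: [0.7, -0.3, -1.8]
grip_width: 0.025
gripper_force: 69.6
```

>>> servo_tool(commands=[[0,0,0,-13,-25,0,1],[0,0,0,-26,-50,0,1],[0,0,0,-40,-75,0,1],[0,0,0,-53,-100,0,1],[0,0,0,-67,-125,0,1]])

```text
clock: 4.0
tcp_pos: [0.4892, 0.0569, 0.1341]
orientation: [-2.203, -2.24, 0.0]
contact_force: [0.2, -0.5, -2.6]
grip_width: 0.0255
gripper_force: 69.6
```

>>> servo_tool(commands=[[0,0,0,-20,-38,0,1],[0,0,0,-40,-75,0,1],[0,0,0,-40,-75,0,1],[0,0,0,-40,-75,0,1],[0,0,0,-40,-75,0,1]])

```text
clock: 4.42
tcp_pos: [0.4505, -0.0167, 0.1344]
orientation: [2.204, 2.239, 0.001]
contact_force: [0.3, -0.3, -1.9]
grip_width: 0.025
gripper_force: 69.8
```

Run:
```python
from h import *
o=r.get_obs();print(o["clock"],np.round(o["tcp_pos"],4),np.round(o["orientation"],3),o["grip_width"],o["contact_force"],o["joints"])
snap("wrist","w2")
P,img=cloud("w2");hsv=cv2.cvtColor(img,cv2.COLOR_BGR2HSV);H,S,V=cv2.split(hsv)
m=(H>20)&(H<34)&(S>120)&(P[...,2]>.08);Q=P[m]*1000;print(len(Q),np.round(np.percentile(Q,[1,99],axis=0)))
```

```text
4.4167 [ 0.4505 -0.0167  0.1344] [2.204e+00 2.239e+00 1.000e-03] 0.025008270679066323 [ 0.30115937 -0.30260203 -1.86726259] [-0.48731925  0.25611191  0.44795993  2.19010717 -0.16686325  0.72590906
  0.08903065]
3458 [[425. -18. 101.]
 [474.  27. 153.]]
```

View pics/w2.png

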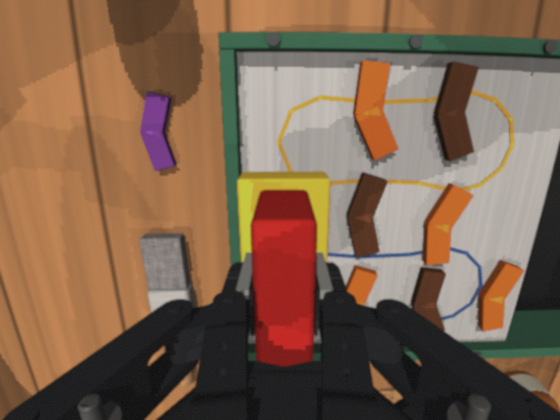

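The wrist view shows the scraper held over the near strip, foot at (240–330, 175) inside the fence. All seven chips lie ahead of it.

>>> servo_tool(commands=[[0,0,0,2,0,-15,1],[0,0,0,2,0,-30,1],[0,0,0,2,0,-40,1],[0,0,0,2,0,-43,1],[0,0,0,2,0,-43,1]])

```text
clock: 4.88
tcp_pos: [0.452, -0.0163, 0.0905]
orientation: [-2.201, -2.241, 0.003]
contact_force: [0.2, 0.7, -3.2]
grip_width: 0.025
gripper_force: 69.7
```

>>> servo_tool(commands=[[0,0,0,0,0,-1,1],[0,0,0,0,0,-1,1],[0,0,0,0,0,-2,1],[0,0,0,0,0,-2,1],[0,0,0,0,0,-2,1]])

```text
clock: 5.3
tcp_pos: [0.4525, -0.0168, 0.0896]
orientation: [2.203, 2.24, 0.001]
contact_force: [-0.4, -0.0, -1.0]
grip_width: 0.0255
gripper_force: 69.7
```

>>> servo_tool(commands=[[0,0,0,0,0,-1,1],[0,0,0,0,0,-1,1],[0,0,0,0,0,-1,1]])

```text
clock: 5.55
tcp_pos: [0.4523, -0.0169, 0.0883]
orientation: [-2.203, -2.24, -0.0]
contact_force: [0.2, -0.5, -2.1]
grip_width: 0.025
gripper_force: 69.7
```

>>> servo_tool(commands=[[0,0,0,0,0,-1,1],[0,0,0,0,0,-1,1],[0,0,0,0,0,-1,1]])

```text
clock: 5.8
tcp_pos: [0.4524, -0.0169, 0.0874]
orientation: [2.203, 2.24, 0.0]
contact_force: [-0.2, -0.3, -0.3]
grip_width: 0.025
gripper_force: 70.0
```

>>> servo_tool(commands=[[0,0,0,0,0,-1,1],[0,0,0,0,0,-1,1],[0,0,0,0,0,-1,1]])

```text
clock: 6.05
tcp_pos: [0.4524, -0.0169, 0.0873]
orientation: [-2.203, -2.239, -0.001]
contact_force: [-5.3, 0.2, 15.8]
grip_width: 0.0249
gripper_force: 72.2
```

>>> servo_tool(commands=[[0,0,0,0,0,-1,1],[0,0,0,0,0,-1,1],[0,0,0,0,0,-1,1]])

```text
clock: 6.3
tcp_pos: [0.4525, -0.0169, 0.0873]
orientation: [-2.203, -2.239, -0.002]
contact_force: [-10.4, 0.5, 32.3]
grip_width: 0.0252
gripper_force: 74.5
```

>>> servo_tool(commands=[[0,0,0,0,0,2,1],[0,0,0,10,0,2,1],[0,0,0,20,0,2,1],[0,0,0,30,0,2,1],[0,0,0,40,0,2,1]])

```text
clock: 6.72
tcp_pos: [0.4917, -0.0169, 0.0875]
orientation: [-2.2, -2.237, 0.004]
contact_force: [-11.9, -1.3, 18.8]
grip_width: 0.0249
gripper_force: 72.6
```

>>> servo_tool(commands=[[0,0,0,10,0,0,1],[0,0,0,20,0,0,1],[0,0,0,30,0,0,1],[0,0,0,40,1,0,1],[0,0,0,50,1,0,1]])

```text
clock: 7.13
tcp_pos: [0.5423, -0.016, 0.0874]
orientation: [-2.201, -2.238, 0.003]
contact_force: [-9.2, -0.3, 13.2]
grip_width: 0.025
gripper_force: 72.0
```

>>> servo_tool(commands=[[0,0,0,10,0,0,1],[0,0,0,20,0,0,1],[0,0,0,30,0,0,1],[0,0,0,40,1,0,1],[0,0,0,50,1,0,1]])

```text
clock: 7.55
tcp_pos: [0.5927, -0.015, 0.0874]
orientation: [-2.202, -2.239, 0.002]
contact_force: [-7.7, 0.2, 11.9]
grip_width: 0.0251
gripper_force: 71.9
```

>>> servo_tool(commands=[[0,0,0,10,0,0,1],[0,0,0,20,0,0,1],[0,0,0,30,0,0,1],[0,0,0,40,0,0,1],[0,0,0,52,0,0,1]])

```text
clock: 7.97
tcp_pos: [0.6447, -0.015, 0.0874]
orientation: [-2.202, -2.239, 0.002]
contact_force: [-5.9, 0.4, 8.9]
grip_width: 0.0252
gripper_force: 71.2
```

>>> servo_tool(commands=[[0,0,0,0,0,0,1],[0,0,0,0,0,0,1],[0,0,0,0,0,0,1]])

```text
clock: 8.22
tcp_pos: [0.6457, -0.0149, 0.0874]
orientation: [2.202, 2.239, 0.002]
contact_force: [1.8, -0.2, 1.7]
grip_width: 0.0248
gripper_force: 70.6
```

Run:
```python
from h import *
snap("top","t3"); snap("scene","s3")
a=cv2.imread("pics/t3.png")[95:265,255:385]; b=cv2.imread("pics/s3.png")[170:300,120:310]
cv2.imwrite("pics/t3c.png",np.hstack([cv2.resize(a,(344,450)),cv2.resize(b,(450,450))]))
```

```text
(no output)
```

View pics/t3c.png

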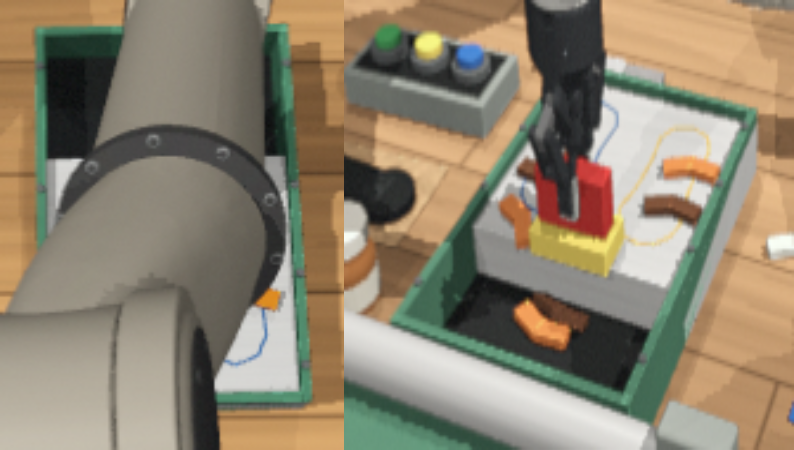

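The crop shows two chips in the tray. The right-lane chips and the two left-lane chips remain on the plate. Next is the left lane.

>>> servo_tool(commands=[[0,0,0,0,0,15,1],[0,0,0,0,0,32,1],[0,0,0,-30,10,32,1],[0,0,0,-60,20,32,1],[0,0,0,-90,30,32,1]])

```text
clock: 8.73
tcp_pos: [0.5515, 0.0152, 0.1183]
orientation: [-2.202, -2.238, 0.004]
contact_force: [0.8, 0.4, -2.3]
grip_width: 0.0251
gripper_force: 70.0
```

>>> servo_tool(commands=[[0,0,0,-30,10,0,1],[0,0,0,-60,20,0,1],[0,0,0,-90,30,0,1],[0,0,0,-103,37,0,1],[0,0,0,-103,37,0,1]])

```text
clock: 9.15
tcp_pos: [0.4455, 0.0532, 0.118]
orientation: [-2.196, -2.24, 0.007]
contact_force: [-0.1, 0.8, -3.5]
grip_width: 0.0254
gripper_force: 70.1
```

>>> servo_tool(commands=[[0,0,0,0,0,-10,1],[0,0,0,0,0,-20,1],[0,0,0,0,0,-28,1],[0,0,0,0,0,-32,1],[0,0,0,0,0,-32,1]])

```text
clock: 9.57
tcp_pos: [0.4512, 0.0515, 0.0872]
orientation: [-2.203, -2.237, 0.003]
contact_force: [-6.1, 0.1, 15.3]
grip_width: 0.0252
gripper_force: 72.9
```

>>> servo_tool(commands=[[0,0,0,10,0,0.5,1],[0,0,0,20,0,0.5,1],[0,0,0,30,0,0.5,1],[0,0,0,40,0,0.5,1],[0,0,0,50,1,0.5,1]])

```text
clock: 9.98
tcp_pos: [0.5015, 0.0524, 0.0873]
orientation: [-2.203, -2.238, 0.003]
contact_force: [-5.0, -1.5, 7.8]
grip_width: 0.025
gripper_force: 71.6
```

>>> servo_tool(commands=[[0,0,0,10,0,0,1],[0,0,0,20,0,0,1],[0,0,0,30,0,0,1],[0,0,0,40,0,0,1],[0,0,0,50,1,0,1]])

```text
clock: 10.4
tcp_pos: [0.5514, 0.0533, 0.0873]
orientation: [-2.203, -2.238, 0.003]
contact_force: [-6.0, -1.2, 8.3]
grip_width: 0.025
gripper_force: 71.8
```

>>> servo_tool(commands=[[0,0,0,10,0,0,1],[0,0,0,20,0,0,1],[0,0,0,30,0,0,1],[0,0,0,40,0,0,1],[0,0,0,50,0,0,1]])

```text
clock: 10.82
tcp_pos: [0.6015, 0.0536, 0.0873]
orientation: [-2.202, -2.238, 0.003]
contact_force: [-5.9, -0.6, 8.6]
grip_width: 0.0252
gripper_force: 71.8
```

>>> servo_tool(commands=[[0,0,0,10,0,0,1],[0,0,0,20,0,0,1],[0,0,0,30,0,0,1],[0,0,0,44,0,0,1],[0,0,0,44,0,0,1]])

```text
clock: 11.23
tcp_pos: [0.6486, 0.0536, 0.0874]
orientation: [2.202, 2.238, 0.003]
contact_force: [3.9, -0.8, 2.3]
grip_width: 0.0251
gripper_force: 71.2
```

>>> servo_tool(commands=[[0,0,0,0,0,0,1],[0,0,0,0,0,15,1],[0,0,0,0,0,32,1],[0,0,0,-15,-20,32,1],[0,0,0,-35,-45,32,1]])

```text
clock: 11.65
tcp_pos: [0.6113, 0.0116, 0.1196]
orientation: [2.197, 2.245, 0.003]
contact_force: [0.2, -0.5, -2.7]
grip_width: 0.0251
gripper_force: 70.4
```

>>> servo_tool(commands=[[0,0,0,-30,-25,0,1],[0,0,0,-60,-50,0,1],[0,0,0,-90,-75,0,1],[0,0,0,-120,-90,0,1],[0,0,0,-155,-100,0,1]])

```text
clock: 12.07
tcp_pos: [0.4534, -0.093, 0.1192]
orientation: [2.205, 2.237, -0.001]
contact_force: [0.0, -0.8, -2.6]
grip_width: 0.0245
gripper_force: 70.4
```

>>> servo_tool(commands=[[0,0,0,0,0,0,1],[0,0,0,0,0,0,1],[0,0,0,0,0,0,1]])

```text
clock: 12.32
tcp_pos: [0.4553, -0.0907, 0.1196]
orientation: [-2.203, -2.24, -0.0]
contact_force: [1.0, -0.3, -3.3]
grip_width: 0.0255
gripper_force: 70.5
```

Run:
```python
from h import *
o=r.get_obs();print(o["clock"],np.round(o["tcp_pos"],4),o["grip_width"])
snap("top","t4"); snap("scene","s4"); snap("wrist","w4")
a=cv2.imread("pics/w4.png"); b=cv2.imread("pics/s4.png")[170:300,120:310]
cv2.imwrite("pics/t4c.png",np.hstack([cv2.resize(a,(450,338)),cv2.resize(b,(350,338))]))
```

```text
12.3167 [ 0.4553 -0.0907  0.1196] 0.025479113078302633
```

View pics/t4c.png

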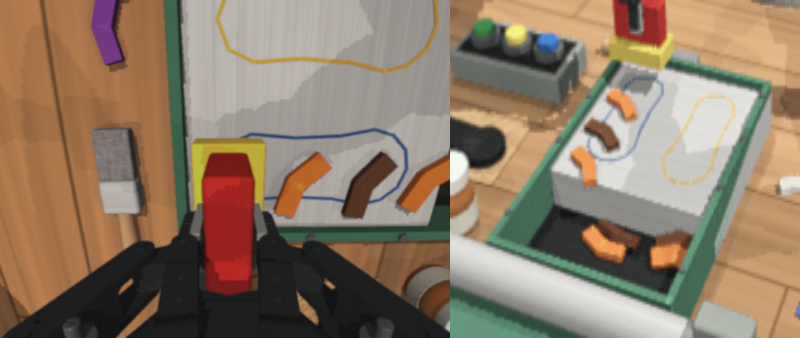

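The crop shows four chips in the tray, the left and centre lanes clean, and three chips in the right lane.

>>> servo_tool(commands=[[0,0,0,-1,-1,-10,1],[0,0,0,-1,-1,-20,1],[0,0,0,-1,-1,-28,1],[0,0,0,-1,-1,-32,1],[0,0,0,-1,-1,-32,1]])

```text
clock: 12.88
tcp_pos: [0.454, -0.0919, 0.0873]
orientation: [-2.202, -2.239, 0.001]
contact_force: [0.0, 0.5, -2.1]
grip_width: 0.025
gripper_force: 70.8
```

>>> servo_tool(commands=[[0,0,0,10,0,0,1],[0,0,0,20,0,0,1],[0,0,0,30,0,0,1],[0,0,0,40,0,0,1],[0,0,0,50,1,0,1]])

```text
clock: 13.3
tcp_pos: [0.5051, -0.0909, 0.0873]
orientation: [-2.203, -2.24, 0.001]
contact_force: [-0.2, -0.0, -1.8]
grip_width: 0.0249
gripper_force: 70.7
```

>>> servo_tool(commands=[[0,0,0,10,0,0,1],[0,0,0,20,0,0,1],[0,0,0,30,0,0,1],[0,0,0,40,0,0,1],[0,0,0,50,1,0,1]])

```text
clock: 13.72
tcp_pos: [0.5553, -0.0901, 0.0877]
orientation: [2.203, 2.24, -0.0]
contact_force: [-0.3, 0.1, -3.5]
grip_width: 0.0255
gripper_force: 70.6
```

>>> servo_tool(commands=[[0,0,0,10,0,0,1],[0,0,0,20,0,0,1],[0,0,0,30,0,0,1],[0,0,0,40,0,0,1],[0,0,0,50,1,0,1]])

```text
clock: 14.13
tcp_pos: [0.6053, -0.0891, 0.0878]
orientation: [2.203, 2.239, -0.0]
contact_force: [-0.6, 0.3, -2.2]
grip_width: 0.0251
gripper_force: 70.6
```

>>> servo_tool(commands=[[0,0,0,10,0,0,1],[0,0,0,20,0,0,1],[0,0,0,30,0,0,1],[0,0,0,42,0,0,1],[0,0,0,42,0,0,1]])

```text
clock: 14.55
tcp_pos: [0.6492, -0.0885, 0.088]
orientation: [2.2, 2.239, 0.003]
contact_force: [-0.9, 0.2, -1.5]
grip_width: 0.0254
gripper_force: 70.5
```

>>> servo_tool(commands=[[0,0,0,0,0,0,1],[0,0,0,0,0,0,1],[0,0,0,0,0,20,1],[0,0,0,0,0,45,1],[0,0,0,0,0,45,1]])

```text
clock: 14.97
tcp_pos: [0.6484, -0.0898, 0.1372]
orientation: [2.2, 2.236, 0.007]
contact_force: [0.5, -0.3, -1.2]
grip_width: 0.025
gripper_force: 70.6
```

Run:
```python
from h import *
o=r.get_obs();print(o["clock"],np.round(o["tcp_pos"],4),o["grip_width"])
snap("scene","s5"); snap("wrist","w5")
a=cv2.imread("pics/w5.png"); b=cv2.imread("pics/s5.png")[170:300,120:310]
cv2.imwrite("pics/t5c.png",np.hstack([cv2.resize(a,(450,338)),cv2.resize(b,(350,338))]))
```

```text
14.9667 [ 0.6484 -0.0898  0.1372] 0.025028967201088593
```

View pics/t5c.png

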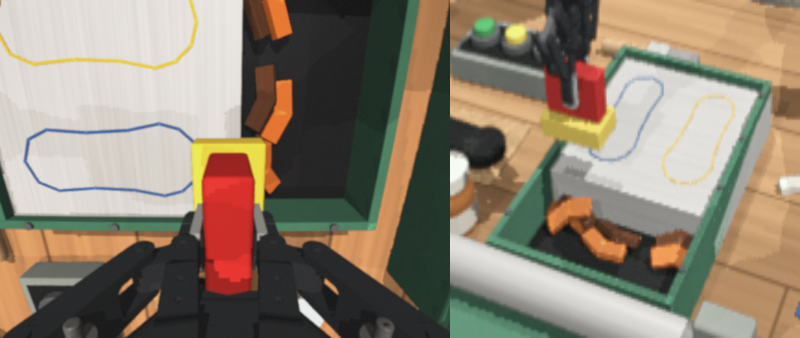

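The plate looks clear and the chips are all in the tray. Next I carry the scraper back to its mat.

>>> servo_tool(commands=[[0,0,0,-1,30,0,1],[0,0,0,-2,60,0,1],[0,0,0,-3,90,0,1],[0,0,0,-4,120,0,1],[0,0,0,-5,150,0,1]])

```text
clock: 15.48
tcp_pos: [0.6397, 0.0624, 0.1312]
orientation: [-2.202, -2.238, 0.003]
contact_force: [0.4, 0.4, -2.6]
grip_width: 0.0255
gripper_force: 70.4
```

>>> servo_tool(commands=[[0,0,0,-1,30,0,1],[0,0,0,-2,60,0,1],[0,0,0,-3,90,0,1],[0,0,0,-4,120,0,1],[0,0,0,-5,150,0,1]])

```text
clock: 15.9
tcp_pos: [0.6348, 0.2123, 0.1312]
orientation: [-2.202, -2.239, 0.004]
contact_force: [0.4, 0.4, -2.8]
grip_width: 0.0252
gripper_force: 70.4
```

>>> servo_tool(commands=[[0,0,0,-1,30,0,1],[0,0,0,-2,60,0,1],[0,0,0,-3,90,0,1],[0,0,0,-5,117,0,1],[0,0,0,-5,117,0,1]])

```text
clock: 16.32
tcp_pos: [0.6276, 0.3371, 0.1305]
orientation: [-2.189, -2.246, -0.0]
contact_force: [-0.5, 1.2, -3.2]
grip_width: 0.025
gripper_force: 70.4
```

>>> servo_tool(commands=[[0,0,0,0,0,-20,1],[0,0,0,0,0,-50,1],[0,0,0,0,0,-75,1],[0,0,0,0,0,-85,1],[0,0,0,0,0,-85,1]])

```text
clock: 16.73
tcp_pos: [0.629, 0.3266, 0.0442]
orientation: [-2.202, -2.239, 0.01]
contact_force: [-0.5, 0.6, -1.6]
grip_width: 0.0256
gripper_force: 70.6
```

>>> servo_tool(commands=[[0,0,0,0,0,-2,1],[0,0,0,0,0,-3,1],[0,0,0,0,0,-4,1],[0,0,0,0,0,-4,1],[0,0,0,0,0,-4,1]])

```text
clock: 17.15
tcp_pos: [0.6317, 0.3284, 0.0447]
orientation: [2.203, 2.24, 0.002]
contact_force: [0.2, 0.0, -2.6]
grip_width: 0.0251
gripper_force: 70.6
```

>>> servo_tool(commands=[[0,0,0,1,0,-1,1],[0,0,0,1,0,-2,1],[0,0,0,1,0,-2,1],[0,0,0,1,0,-3,1],[0,0,0,1,0,-3,1]])

```text
clock: 17.57
tcp_pos: [0.6325, 0.3282, 0.0414]
orientation: [-2.203, -2.24, -0.0]
contact_force: [-1.1, -1.1, 2.3]
grip_width: 0.0249
gripper_force: 71.0
```

>>> servo_tool(commands=[[0,0,0,0,0,0,1],[0,0,0,0,0,0,1],[0,0,0,0,0,0,1]])

```text
clock: 17.82
tcp_pos: [0.6325, 0.3282, 0.0414]
orientation: [-2.203, -2.24, -0.001]
contact_force: [-2.0, -1.6, 6.5]
grip_width: 0.0253
gripper_force: 71.6
```

>>> servo_tool(commands=[[0,0,0,0,0,0,0.6],[0,0,0,0,0,0,0.5],[0,0,0,0,0,0,0.2],[0,0,0,0,0,0,0],[0,0,0,0,0,0,0]])

```text
clock: 18.23
tcp_pos: [0.6323, 0.3282, 0.0406]
orientation: [2.203, 2.24, 0.0]
contact_force: [-0.8, 0.5, -0.6]
grip_width: 0.0768
gripper_force: 0.0
```

>>> servo_tool(commands=[[0,0,0,0,0,10,0],[0,0,0,0,0,40,0],[0,0,0,0,0,80,0],[0,0,0,0,0,120,0],[0,0,0,0,0,150,0]])

```text
clock: 18.65
tcp_pos: [0.6334, 0.3283, 0.1952]
orientation: [2.202, 2.239, 0.006]
contact_force: [1.8, 0.7, 0.3]
grip_width: 0.0854
gripper_force: 0.0
```

>>> servo_tool(commands=[[0,0,0,-35,-6,0,0],[0,0,0,-70,-12,0,0],[0,0,0,-105,-18,0,0],[0,0,0,-140,-24,0,0],[0,0,0,-167,-28,0,0]])

```text
clock: 19.07
tcp_pos: [0.4628, 0.2994, 0.1914]
orientation: [-2.202, -2.239, 0.0]
contact_force: [-0.2, 0.4, 0.8]
grip_width: 0.0856
gripper_force: 0.0
```

>>> servo_tool(commands=[[0,0,0,0,0,0,0],[0,0,0,0,0,0,0],[0,0,0,0,0,0,0]])

```text
clock: 19.32
tcp_pos: [0.4664, 0.3005, 0.1918]
orientation: [2.203, 2.24, 0.003]
contact_force: [-0.2, -0.5, -0.3]
grip_width: 0.0852
gripper_force: 0.0
```

```bash
cat >> h.py <<'E'
def sole(tag,box,lo=.011,hi=.026):
    P,img=cloud(tag);x0,x1,y0,y1=box
    m=(P[...,2]>lo)&(P[...,2]<hi)&(P[...,0]>x0)&(P[...,0]<x1)&(P[...,1]>y0)&(P[...,1]<y1)
    Q=P[m]*1000;Q2=Q[:,:2].astype(np.float32);w,e=np.linalg.eigh(np.cov(Q2.T));v=e[:,1]
    print(tag,len(Q),cv2.minAreaRect(Q2),"pca",np.degrees(np.arctan2(v[1],v[0])),"z",np.median(Q[:,2]))
    # waist: edges between along-axis offsets
    c=np.array(cv2.minAreaRect(Q2)[0]);s=(Q2-c)@v;t=(Q2-c)@np.array([-v[1],v[0]])
    for a in range(-80,81,20):
        k=abs(s-a)<8; print(a,np.round(np.percentile(t[k],[1,99]),1) if k.sum()>5 else None,end=" ")
    print("v",v)
E
python3 - <<'E'
from h import *
o=r.get_obs();print(o["clock"],np.round(o["tcp_pos"],4),np.round(o["orientation"],3))
snap("wrist","w6");snap("top","t6")
sole("w6",(.38,.55,.25,.48)); sole("w1",(.38,.55,.25,.48)); sole("top0",(.38,.55,.25,.48))
sole("top0",(.54,.68,-.46,-.24))
P,img=cloud("t6");m=(P[...,2]>.022)&(P[...,2]<.03)&(abs(P[...,0]-.632)<.07)&(abs(P[...,1]-.326)<.1);print("foot",cv2.minAreaRect((P[m][:,:2]*1000).astype(np.float32)))
m=(P[...,2]>.07)&(P[...,2]<.08)&(abs(P[...,0]-.632)<.07)&(abs(P[...,1]-.326)<.1);print("handle",cv2.minAreaRect((P[m][:,:2]*1000).astype(np.float32)))
cv2.imwrite("pics/t6c.png",np.hstack([cv2.resize(cv2.imread("pics/w6.png"),(400,300)),cv2.resize(img,(400,300))]))
E
```

```text
19.3167 [0.4664 0.3005 0.1918] [2.203 2.24  0.003]
w6 9050 ((467.81903076171875, 366.31793212890625), (66.7933578491211, 168.6788330078125), 2.396512985229492) pca 89.54699408076053 z 18.001832041817877
-80 [-18.7  24. ] -60 [-25.1  30.2] -40 [-22.5  27.2] -20 [-21.7  27.1] 0 [-21.7  26.2] 20 [-21.7  26.2] 40 [-29.1  34. ] 60 [-29.4  34. ] 80 [-20.3  25.2] v [0.00790636 0.99996874]
w1 8078 ((463.4049072265625, 366.12213134765625), (168.25509643554688, 67.6069564819336), 87.28562927246094) pca 89.91194241070352 z 18.129822153111817
-80 [-24.2  19.3] -60 [-30.4  25.2] -40 [-27.9  21.8] -20 [-26.8  21.8] 0 [-27.6  22.1] 20 [-27.3  21.8] 40 [-34.9  28.2] 60 [-35.1  28.7] 80 [-26.6  20.6] v [0.00153689 0.99999882]
top0 1246 ((462.2810974121094, 364.25262451171875), (168.0853729248047, 67.8409652709961), 86.64041137695312) pca 89.88043420794114 z 17.758854867747864
-80 [-20.8  18.7] -60 [-30.4  25.4] -40 [-27.4  23.3] -20 [-25.4  22.4] 0 [-25.2  22.8] 20 [-25.7  23. ] 40 [-32.7  29.6] 60 [-34.3  30.5] 80 [-23.6  21.4] v [0.00208682 0.99999782]
top0 1139 ((604.5084228515625, -342.10986328125), (171.538818359375, 74.7055892944336), 83.90945434570312) pca 87.95503693183157 z 18.72401591261985
-80 [-27.5  13.1] -60 [-32.8  20.4] -40 [-32.3  18.5] -20 [-28.9  18.2] 0 [-32.3  17.8] 20 [-32.6  17.7] 40 [-39.9  24.6] 60 [-38.4  25.9] 80 [-28.2  19.5] v [0.03568376 0.99936313]
foot ((631.3907470703125, 315.6662902832031), (49.187782287597656, 71.69548797607422), 2.1368372440338135)
handle ((631.7369995117188, 325.5504455566406), (27.51798439025879, 81.94850158691406), 3.1513946056365967)
```

View pics/t6c.png

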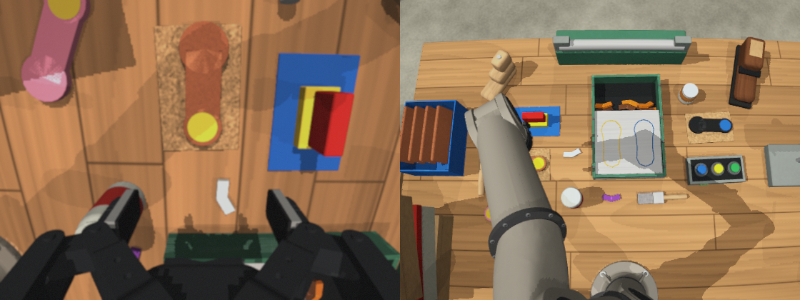

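The pictures show the scraper upright on the mat's middle, the plate empty, and the brown sole undisturbed, toe to +y.

>>> servo_tool(commands=[[0,0,0,0,20,-30,0],[0,0,0,-1,40,-60,0],[0,0,0,-1,60,-95,0],[0,0,0,-1,60,-130,0],[0,0,0,-1,60,-160,0]], force=70)

```text
clock: 19.83
tcp_pos: [0.4647, 0.3616, 0.0282]
orientation: [2.201, 2.242, -0.0]
contact_force: [-0.6, -0.7, 0.8]
grip_width: 0.0854
gripper_force: 0.0
```

>>> servo_tool(commands=[[0,0,0,0,0,0,0],[0,0,0,0,0,0,0],[0,0,0,0,0,-5,0],[0,0,0,0,0,-10,0],[0,0,0,0,0,-15,0]])

```text
clock: 20.25
tcp_pos: [0.4657, 0.361, 0.0174]
orientation: [2.203, 2.239, 0.006]
contact_force: [-1.2, -0.1, -0.2]
grip_width: 0.0853
gripper_force: 0.0
```

>>> servo_tool(commands=[[0,0,0,0,0,-5,0],[0,0,0,0,0,-9,0],[0,0,0,0,0,-12,0],[0,0,0,0,0,-12,0],[0,0,0,0,0,-12,0]])

```text
clock: 20.67
tcp_pos: [0.4642, 0.3601, 0.0037]
orientation: [2.203, 2.24, -0.0]
contact_force: [-0.5, 0.7, -0.2]
grip_width: 0.0855
gripper_force: 0.0
```

>>> servo_tool(commands=[[0,0,0,0,0,0,0.3],[0,0,0,0,0,0,0.5],[0,0,0,0,0,0,1],[0,0,0,0,0,0,1],[0,0,0,0,0,0,1]])

```text
clock: 21.08
tcp_pos: [0.4648, 0.3604, 0.0045]
orientation: [2.203, 2.24, 0.002]
contact_force: [-0.4, -0.3, 5.6]
grip_width: 0.048
gripper_force: 72.9
```

>>> servo_tool(commands=[[0,0,0,0,0,0,1],[0,0,0,0,0,0,1],[0,0,0,0,0,0,1],[0,0,0,0,0,5,1],[0,0,0,0,0,10,1]])

```text
clock: 21.5
tcp_pos: [0.4639, 0.3598, 0.0138]
orientation: [-2.203, -2.24, 0.002]
contact_force: [0.2, -0.1, -1.2]
grip_width: 0.0481
gripper_force: 72.2
```

>>> servo_tool(commands=[[0,0,0,0,0,20,1],[0,0,0,0,0,45,1],[0,0,0,0,0,80,1],[0,0,0,0,0,110,1],[0,0,0,0,0,130,1]])

```text
clock: 21.92
tcp_pos: [0.4651, 0.3605, 0.147]
orientation: [2.203, 2.24, 0.005]
contact_force: [-0.1, 0.6, -1.2]
grip_width: 0.0479
gripper_force: 72.6
```

>>> servo_tool(commands=[[0,0,-6,4,-21,0,1],[0,0,-12,8,-42,0,1],[0,0,-18,12,-63,0,1],[0,0,-24,16,-84,0,1],[0,0,-30,20,-105,0,1]])

```text
clock: 22.33
tcp_pos: [0.4841, 0.2541, 0.1441]
orientation: [-2.711, -1.587, 0.0]
contact_force: [-0.0, -0.3, -1.7]
grip_width: 0.0481
gripper_force: 72.5
```

>>> servo_tool(commands=[[0,0,-6,4,-21,0,1],[0,0,-12,8,-42,0,1],[0,0,-18,12,-63,0,1],[0,0,-24,16,-84,0,1],[0,0,-30,20,-105,0,1]])

```text
clock: 22.75
tcp_pos: [0.504, 0.1492, 0.144]
orientation: [-3.029, -0.831, 0.0]
contact_force: [0.3, 1.1, -2.0]
grip_width: 0.0482
gripper_force: 72.5
```

>>> servo_tool(commands=[[0,0,-6,4,-21,0,1],[0,0,-12,8,-42,0,1],[0,0,-18,12,-63,0,1],[0,0,-24,16,-84,0,1],[0,0,-30,20,-105,0,1]])

```text
clock: 23.17
tcp_pos: [0.5241, 0.0443, 0.144]
orientation: [-3.141, -0.019, 0.0]
contact_force: [0.5, -0.1, -2.5]
grip_width: 0.048
gripper_force: 72.5
```

>>> servo_tool(commands=[[0,0,0,0,0,0,1],[0,0,0,0,0,0,1],[0,0,0,0,0,0,1],[0,0,0,0,0,0,1],[0,0,0,0,0,0,1]])

```text
clock: 23.58
tcp_pos: [0.5241, 0.0464, 0.1438]
orientation: [-3.141, -0.03, 0.0]
contact_force: [0.2, -0.0, -1.0]
grip_width: 0.0482
gripper_force: 72.6
```

```bash
cat >> h.py <<'E'
def outl(tag,col,ylo,yhi,h=.05):
    z=np.load(f"pics/{tag}.npz");hsv=cv2.cvtColor(z["p"],cv2.COLOR_BGR2HSV);H,S,V=cv2.split(hsv)
    m=(H>20)&(H<34)&(S>60) if col=="y" else (H>95)&(H<125)&(S>70)
    ys,xs=np.nonzero(m);Q=at_z(tag,np.c_[xs,ys],h)*1000
    k=(Q[:,0]>432)&(Q[:,0]<632)&(Q[:,1]>ylo)&(Q[:,1]<yhi);Q=Q[k,:2].astype(np.float32)
    w,e=np.linalg.eigh(np.cov(Q.T));v=e[:,1];print(tag,col,len(Q),cv2.minAreaRect(Q),"pca",np.degrees(np.arctan2(v[1],v[0])), np.percentile(Q,[1,99],axis=0).round().tolist())
E
python3 - <<'E'
from h import *
o=r.get_obs();print(o["clock"],np.round(o["tcp_pos"],4),np.round(o["orientation"],3),o["grip_width"],o["joints"].round(2))
R0=R.from_rotvec(o["orientation"]).as_matrix();print("toolx ang",np.degrees(np.arctan2(R0[1,0],R0[0,0])))
snap("wrist","w7")
outl("t6","y",-10,90);outl("t6","b",-125,-40);outl("w4","y",-10,90);outl("w5","b",-125,-40);outl("w5","y",-10,90)
E
```

```text
23.5833 [0.5241 0.0464 0.1438] [-3.141 -0.03   0.   ] 0.04816787239005885 [-0.86  0.45  0.84  2.03 -0.45  0.85 -1.31]
toolx ang 1.1017065977094704
t6 y 232 ((532.6488037109375, 41.847869873046875), (73.13310241699219, 173.25473022460938), 88.99981689453125) pca 179.91368751061492 [[446.0, 4.0], [619.0, 75.0]]
t6 b 151 ((534.7423706054688, -79.4256362915039), (70.91366577148438, 173.68789672851562), 88.38805389404297) pca 178.9011771832805 [[448.0, -116.0], [622.0, -45.0]]
w4 y 968 ((533.1072387695312, 27.80803680419922), (176.6272430419922, 54.42686080932617), 2.4209070205688477) pca 172.4972430336503 [[445.0, 5.0], [619.0, 52.0]]
w5 b 1283 ((529.4567260742188, -77.47715759277344), (74.09518432617188, 166.9327392578125), 87.83612823486328) pca -177.6693436241112 [[447.0, -116.0], [611.0, -44.0]]
w5 y 1596 ((536.33544921875, 20.876264572143555), (173.25914001464844, 48.581180572509766), 8.311763763427734) pca -174.4448014190543 [[449.0, 4.0], [620.0, 55.0]]
```

View pics/w7.png

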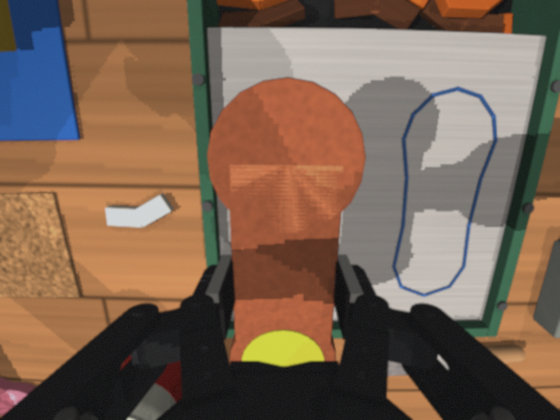

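The wrist view shows the sole held level, toe to the tray (toe edge at (285,78)). The blue outline is clear at right.

```bash
cat >> h.py <<'E'
def held(tag,tx,ty,zt):
    P,img=cloud(tag);Q=P.reshape(-1,3)*1000
    k=(abs(Q[:,2]-zt)<6)&(Q[:,0]>tx+25)&(abs(Q[:,1]-ty)<60);Q=Q[k]
    c=abs(Q[:,1]-ty)<6
    print("n",len(Q),"toe rel x",np.percentile(Q[c,0],[99,99.9])-tx,"z",np.median(Q[:,2]))
    for a in (28,40,55,65,75): 
        s=abs(Q[:,0]-tx-a)<3; print(a,np.round(np.percentile(Q[s,1],[1,99])-ty,1) if s.sum()>5 else None)
E
python3 - <<'E'
from h import *
held("w7",524.1,46.4,157)
print(at_z("w7",[(285,78)],.157)*1000)
E
```

```text
n 20055 toe rel x [90.08734445 90.84491916] z 157.04560362281165
28 [-24.7  23.5]
40 [-28.4  27.4]
55 [-32.8  31.8]
65 [-32.1  31.3]
75 [-28.4  27.5]
[[614.77893832  47.01624419 157.        ]]
```

>>> servo_tool(commands=[[0,0,0,3,-7,0,1],[0,0,0,3,-7,-25,1],[0,0,0,3,-7,-50,1],[0,0,0,3,-7,-70,1],[0,0,0,3,-7,-82,1]])

```text
clock: 24.05
tcp_pos: [0.5264, 0.0379, 0.0599]
orientation: [3.141, 0.027, -0.003]
contact_force: [0.4, 0.0, -1.9]
grip_width: 0.0481
gripper_force: 72.6
```

>>> servo_tool(commands=[[0,0,0,0,0,-2,1],[0,0,0,0,0,-4,1],[0,0,0,0,0,-6,1],[0,0,0,0,0,-6,1],[0,0,0,0,0,-6,1]])

```text
clock: 24.47
tcp_pos: [0.528, 0.0382, 0.0566]
orientation: [-3.141, -0.027, -0.002]
contact_force: [0.4, -0.9, -1.2]
grip_width: 0.048
gripper_force: 72.5
```

>>> servo_tool(commands=[[0,0,0,0,0,0,1],[0,0,0,0,0,-1,1],[0,0,0,0,0,-2,1],[0,0,0,0,0,-2,1],[0,0,0,0,0,-2,1]])

```text
clock: 24.88
tcp_pos: [0.5273, 0.0382, 0.0538]
orientation: [3.141, 0.026, -0.0]
contact_force: [-0.1, -0.4, -1.8]
grip_width: 0.0481
gripper_force: 72.5
```

>>> servo_tool(commands=[[0,0,0,0,1.5,-1,1],[0,0,0,0,1.5,-2,1],[0,0,0,0,1.5,-3,1],[0,0,0,0,1.5,-3,1],[0,0,0,0,1.5,-3,1]])

```text
clock: 25.3
tcp_pos: [0.5273, 0.0396, 0.0507]
orientation: [3.141, 0.026, -0.0]
contact_force: [0.2, 0.6, -1.1]
grip_width: 0.0477
gripper_force: 72.6
```

>>> servo_tool(commands=[[0,0,0,0,0,-0.5,1],[0,0,0,0,0,-0.5,1],[0,0,0,0,0,-0.5,1]])

```text
clock: 25.55
tcp_pos: [0.5273, 0.0396, 0.0505]
orientation: [-3.141, -0.026, -0.0]
contact_force: [-2.0, 0.7, 2.0]
grip_width: 0.048
gripper_force: 72.9
```

>>> servo_tool(commands=[[0,0,0,0,0,0,0.4],[0,0,0,0,0,0,0.2],[0,0,0,0,0,0,0.2],[0,0,0,0,0,0,0.2],[0,0,0,0,0,0,0.2]])

```text
clock: 25.97
tcp_pos: [0.5274, 0.0396, 0.0503]
orientation: [3.141, 0.026, 0.0]
contact_force: [-0.7, -1.5, -0.2]
grip_width: 0.0679
gripper_force: 0.0
```

>>> servo_tool(commands=[[0,0,0,0,0,5,0.2],[0,0,0,0,0,20,0.2],[0,0,0,0,0,50,0.2],[0,0,0,0,0,90,0],[0,0,0,0,0,130,0]])

```text
clock: 26.38
tcp_pos: [0.5264, 0.0391, 0.1814]
orientation: [3.14, 0.025, -0.003]
contact_force: [1.6, 0.2, 0.5]
grip_width: 0.0854
gripper_force: 0.0
```

>>> servo_tool(commands=[[0,0,6,6,-30,0,0],[0,0,12,11,-60,0,0],[0,0,18,17,-90,0,0],[0,0,24,22,-120,0,0],[0,0,30,28,-150,0,0]])

```text
clock: 26.8
tcp_pos: [0.5553, -0.1116, 0.1808]
orientation: [-3.025, -0.847, -0.001]
contact_force: [0.9, -0.2, 0.7]
grip_width: 0.0856
gripper_force: 0.0
```

>>> servo_tool(commands=[[0,0,6,6,-30,0,0],[0,0,12,11,-60,0,0],[0,0,18,17,-90,0,0],[0,0,24,22,-120,0,0],[0,0,30,28,-150,0,0]])

```text
clock: 27.22
tcp_pos: [0.5831, -0.262, 0.1806]
orientation: [-2.704, -1.6, 0.0]
contact_force: [0.6, -0.4, -0.0]
grip_width: 0.0853
gripper_force: 0.0
```

>>> servo_tool(commands=[[0,0,6,6,-30,0,0],[0,0,12,11,-60,0,0],[0,0,18,17,-90,0,0],[0,0,24,22,-120,0,0],[0,0,28,27,-148,0,0]])

```text
clock: 27.63
tcp_pos: [0.6099, -0.4104, 0.1805]
orientation: [2.237, 2.206, -0.001]
contact_force: [0.1, -0.7, 0.2]
grip_width: 0.0854
gripper_force: 0.0
```

>>> servo_tool(commands=[[0,0,0,0,0,0,0],[0,0,0,0,0,0,0],[0,0,0,0,0,0,0]])

```text
clock: 27.88
tcp_pos: [0.6102, -0.4077, 0.1801]
orientation: [-2.242, -2.199, -0.0]
contact_force: [1.0, 0.6, 0.3]
grip_width: 0.0853
gripper_force: 0.0
```

Run:
```python
from h import *
o=r.get_obs();print(o["clock"],np.round(o["tcp_pos"],4),np.round(o["orientation"],3))
R0=R.from_rotvec(o["orientation"]).as_matrix();print("toolx ang",np.degrees(np.arctan2(R0[1,0],R0[0,0])))
snap("wrist","w8");snap("top","t8")
sole("w8",(.54,.68,-.46,-.24)); sole("t8",(.42,.64,-.01,.09),.058,.07)
cv2.imwrite("pics/t8c.png",np.hstack([cv2.resize(cv2.imread("pics/w8.png"),(400,300)),cv2.resize(cv2.imread("pics/t8.png"),(400,300))]))
```

```text
27.8833 [ 0.6102 -0.4077  0.1801] [-2.242 -2.199 -0.   ]
toolx ang 88.90323597032713
w8 9754 ((613.3518676757812, -342.28082275390625), (66.5202407836914, 169.24388122558594), 0.31572240591049194) pca 87.97454014912545 z 17.988086601025245
-80 [-18.8  23.5] -60 [-25.5  29.6] -40 [-22.6  26.5] -20 [-22.4  26.2] 0 [-22.1  26.1] 20 [-22.   25.9] 40 [-29.5  33.7] 60 [-29.7  33.9] 80 [-20.   24.1] v [0.03534358 0.99937522]
t8 1288 ((533.293212890625, 40.08304977416992), (64.70271301269531, 169.69158935546875), 89.8026351928711) pca 179.86719503979288 z 64.33645866568239
-80 [-20.3  23.2] -60 [-29.7  32.4] -40 [-32.3  32. ] -20 [-22.1  24.2] 0 [-22.2  23.8] 20 [-22.2  23.6] 40 [-22.3  25.9] 60 [-27.4  28.2] 80 [-19.9  21. ] v [-0.99999731  0.00231788]
```

View pics/t8c.png

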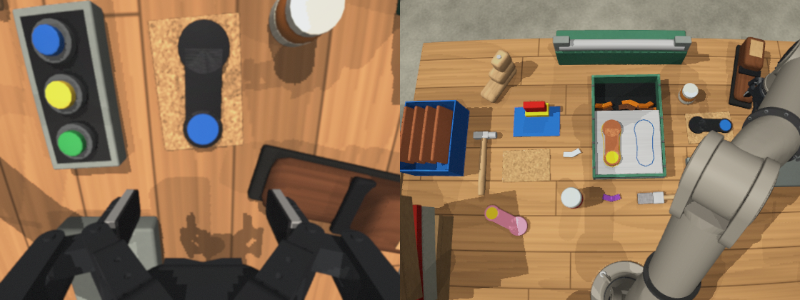

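The brown sole lies on the yellow outline. The black sole's patch is at (203,129) in the left half, toe at the top of the view, untouched.

>>> servo_tool(commands=[[0,0,-1,1,20,-20,0],[0,0,-1,1,40,-50,0],[0,0,-1,1,61,-85,0],[0,0,-1,1,61,-120,0],[0,0,-1,1,61,-145,0]])

```text
clock: 28.4
tcp_pos: [0.6115, -0.342, 0.0326]
orientation: [-2.253, -2.184, -0.001]
contact_force: [0.0, -0.5, 0.2]
grip_width: 0.0858
gripper_force: 0.0
```

>>> servo_tool(commands=[[0,0,0,0,0,0,0],[0,0,0,0,0,0,0],[0,0,0,0,0,-5,0],[0,0,0,0,0,-10,0],[0,0,0,0,0,-17,0]])

```text
clock: 28.82
tcp_pos: [0.6128, -0.3484, 0.0204]
orientation: [2.258, 2.178, 0.002]
contact_force: [-0.0, -0.1, 0.6]
grip_width: 0.0855
gripper_force: 0.0
```

>>> servo_tool(commands=[[0,0,0,0,0,-5,0],[0,0,0,0,0,-10,0],[0,0,0,0,0,-14,0],[0,0,0,0,0,-14,0],[0,0,0,0,0,-14,0]])

```text
clock: 29.23
tcp_pos: [0.6111, -0.3473, 0.004]
orientation: [-2.26, -2.181, 0.0]
contact_force: [0.0, -0.4, 0.7]
grip_width: 0.0855
gripper_force: 0.0
```

>>> servo_tool(commands=[[0,0,0,0,0,0,0.3],[0,0,0,0,0,0,0.5],[0,0,0,0,0,0,1],[0,0,0,0,0,0,1],[0,0,0,0,0,0,1]])

```text
clock: 29.65
tcp_pos: [0.6119, -0.3477, 0.0051]
orientation: [2.26, 2.181, 0.001]
contact_force: [-1.1, 0.5, 3.6]
grip_width: 0.0476
gripper_force: 73.7
```

>>> servo_tool(commands=[[0,0,0,0,0,0,1],[0,0,0,0,0,0,1],[0,0,0,0,0,0,1],[0,0,0,0,0,5,1],[0,0,0,0,0,10,1]])

```text
clock: 30.07
tcp_pos: [0.6106, -0.3469, 0.0138]
orientation: [-2.259, -2.18, 0.001]
contact_force: [1.4, 0.2, -1.2]
grip_width: 0.048
gripper_force: 73.1
```

>>> servo_tool(commands=[[0,0,0,0,0,20,1],[0,0,0,0,0,45,1],[0,0,0,0,0,80,1],[0,0,0,0,0,110,1],[0,0,0,0,0,130,1]])

```text
clock: 30.48
tcp_pos: [0.6119, -0.348, 0.1477]
orientation: [2.259, 2.179, 0.001]
contact_force: [-0.1, -0.8, -1.3]
grip_width: 0.0482
gripper_force: 73.2
```

>>> servo_tool(commands=[[0,0,-6,-6,18,0,1],[0,0,-12,-11,36,0,1],[0,0,-18,-17,54,0,1],[0,0,-24,-22,71,0,1],[0,0,-29,-27,89,0,1]])

```text
clock: 30.9
tcp_pos: [0.5835, -0.2575, 0.1443]
orientation: [-2.739, -1.538, 0.0]
contact_force: [-0.3, -0.0, -1.0]
grip_width: 0.0478
gripper_force: 73.1
```

>>> servo_tool(commands=[[0,0,-6,-6,18,0,1],[0,0,-12,-11,36,0,1],[0,0,-18,-17,54,0,1],[0,0,-24,-22,71,0,1],[0,0,-29,-27,89,0,1]])

```text
clock: 31.32
tcp_pos: [0.5566, -0.1684, 0.1443]
orientation: [-3.037, -0.803, 0.001]
contact_force: [-0.1, 0.6, -0.9]
grip_width: 0.0478
gripper_force: 73.1
```

>>> servo_tool(commands=[[0,0,-6,-6,18,0,1],[0,0,-12,-11,36,0,1],[0,0,-18,-17,54,0,1],[0,0,-24,-22,71,0,1],[0,0,-29,-27,89,0,1]])

```text
clock: 31.73
tcp_pos: [0.5295, -0.0794, 0.1443]
orientation: [-3.141, -0.018, 0.001]
contact_force: [1.0, 0.4, -0.4]
grip_width: 0.048
gripper_force: 73.1
```

>>> servo_tool(commands=[[0,0,0,0,0,0,1],[0,0,0,0,0,0,1],[0,0,0,0,0,0,1],[0,0,0,0,0,0,1],[0,0,0,0,0,0,1]])

```text
clock: 32.15
tcp_pos: [0.5304, -0.0815, 0.1445]
orientation: [3.141, 0.025, 0.001]
contact_force: [0.4, 0.4, -1.1]
grip_width: 0.048
gripper_force: 73.1
```

Run:
```python
from h import *
o=r.get_obs();print(o["clock"],np.round(o["tcp_pos"],4),np.round(o["orientation"],3),o["grip_width"])
R0=R.from_rotvec(o["orientation"]).as_matrix();print("toolx ang",np.degrees(np.arctan2(R0[1,0],R0[0,0])))
snap("wrist","w9");t=o["tcp_pos"]*1000
held("w9",t[0],t[1],t[2]+13.5)
```

```text
32.15 [ 0.5304 -0.0815  0.1445] [3.141e+00 2.500e-02 1.000e-03] 0.047962915908276595
toolx ang 0.8988180441986492
n 19524 toe rel x [89.02582266 89.75992694] z 157.32985391323078
28 [-24.2  24.2]
40 [-28.1  28.8]
55 [-31.8  32.9]
65 [-30.8  32. ]
75 [-27.   27.9]
```

>>> servo_tool(commands=[[0,0,0,-1,1,-15,1],[0,0,0,-1,1,-35,1],[0,0,0,-1,1,-55,1],[0,0,0,-1,1,-72,1],[0,0,0,-1,1,-82,1]])

```text
clock: 32.62
tcp_pos: [0.5285, -0.0798, 0.0607]
orientation: [3.141, 0.025, -0.003]
contact_force: [0.3, 1.0, -1.3]
grip_width: 0.0479
gripper_force: 73.1
```

>>> servo_tool(commands=[[0,0,0,0,0,-2,1],[0,0,0,0,0,-4,1],[0,0,0,0,0,-6,1],[0,0,0,0,0,-8,1],[0,0,0,0,0,-8,1]])

```text
clock: 33.03
tcp_pos: [0.5297, -0.0794, 0.0547]
orientation: [-3.141, -0.026, -0.001]
contact_force: [-0.3, 0.1, -0.8]
grip_width: 0.0481
gripper_force: 73.1
```

>>> servo_tool(commands=[[0,0,0,0,0,-1,1],[0,0,0,0,0,-2,1],[0,0,0,0,0,-3,1],[0,0,0,0,0,-3,1],[0,0,0,0,0,-3,1]])

```text
clock: 33.45
tcp_pos: [0.5293, -0.0793, 0.0513]
orientation: [3.141, 0.026, 0.0]
contact_force: [-0.8, -0.6, -1.0]
grip_width: 0.0481
gripper_force: 73.1
```

>>> servo_tool(commands=[[0,0,0,0,-1.5,0,1],[0,0,0,0,-1.5,-0.5,1],[0,0,0,0,-1.5,-1,1],[0,0,0,0,-1.5,-1,1],[0,0,0,0,-1.5,-1,1]])

```text
clock: 33.87
tcp_pos: [0.5294, -0.0812, 0.051]
orientation: [-3.141, -0.026, -0.001]
contact_force: [-2.3, 1.1, 7.7]
grip_width: 0.0478
gripper_force: 74.1
```

>>> servo_tool(commands=[[0,0,0,0,0,0,0.4],[0,0,0,0,0,0,0.2],[0,0,0,0,0,0,0.2],[0,0,0,0,0,0,0.2],[0,0,0,0,0,0,0.2]])

```text
clock: 34.28
tcp_pos: [0.5293, -0.0808, 0.0502]
orientation: [3.141, 0.026, -0.0]
contact_force: [-0.2, -0.7, -0.3]
grip_width: 0.0683
gripper_force: 0.0
```

>>> servo_tool(commands=[[0,0,0,0,0,5,0.2],[0,0,0,0,0,20,0.2],[0,0,0,0,0,50,0.2],[0,0,0,0,0,80,1],[0,0,0,0,0,90,1]])

```text
clock: 34.7
tcp_pos: [0.531, -0.0818, 0.1439]
orientation: [3.141, 0.025, 0.007]
contact_force: [0.7, -1.2, -0.4]
grip_width: 0.0451
gripper_force: 0.0
```

>>> servo_tool(commands=[[0,0,0,-15,-30,0,1],[0,0,0,-30,-60,0,1],[0,0,0,-45,-90,0,1],[0,0,0,-60,-120,0,1],[0,0,0,-75,-150,0,1]])

```text
clock: 35.12
tcp_pos: [0.4534, -0.2318, 0.1403]
orientation: [-3.141, -0.027, -0.0]
contact_force: [0.3, -0.2, 0.0]
grip_width: -0.0004
gripper_force: 0.0
```

>>> servo_tool(commands=[[0,0,0,-20,0,0,1],[0,0,0,-20,0,0,1],[0,0,0,-20,0,0,1],[0,0,0,-20,0,0,1],[0,0,0,-20,0,0,1]])

```text
clock: 35.53
tcp_pos: [0.4354, -0.2301, 0.1403]
orientation: [3.141, 0.03, 0.001]
contact_force: [0.2, 0.6, -0.5]
grip_width: -0.0
gripper_force: 0.0
```

Run:
```python
from h import *
o=r.get_obs();print(o["clock"],np.round(o["tcp_pos"],4),np.round(o["orientation"],3),o["grip_width"],o["joints"].round(2))
snap("top","t10");snap("scene","s10")
sole("t10",(.42,.64,-.01,.09),.058,.07);sole("t10",(.42,.64,-.13,-.03),.058,.07)
cv2.imwrite("pics/t10c.png",np.hstack([cv2.resize(cv2.imread("pics/t10.png")[80:280,130:510],(400,300)),cv2.resize(cv2.imread("pics/s10.png"),(400,300))]))
for P,img in [cloud("top0")]:
  hsv=cv2.cvtColor(img,cv2.COLOR_BGR2HSV);H,S,V=cv2.split(hsv)
  for n,lo,hi in(("b",95,125),("y",22,34),("g",45,85)):
    m=(H>lo)&(H<hi)&(S>90)&(P[...,2]>.05)&(P[...,2]<.07)&(P[...,0]>.38)&(P[...,0]<.49)&(P[...,1]<-.24)&(P[...,1]>-.45)
    print(n,m.sum(),np.nanmean(P[m],0)*1000, cv2.minAreaRect((P[m][:,:2]*1000).astype(np.float32))[:2])
```

```text
35.5333 [ 0.4354 -0.2301  0.1403] [3.141e+00 3.000e-02 1.000e-03] -4.275090962117495e-05 [-0.37  0.42  0.92  2.11 -0.46  0.82 -0.72]
t10 1286 ((532.9420166015625, 40.976402282714844), (64.71858978271484, 168.421142578125), 88.87354278564453) pca 179.76572269871744 z 64.26095387916996
-80 [-19.5  24. ] -60 [-28.9  33.2] -40 [-28.9  33. ] -20 [-21.2  25. ] 0 [-21.3  24.7] 20 [-21.3  24.5] 40 [-21.4  26.9] 60 [-26.4  29.2] 80 [-19.6  22.3] v [-0.99999164  0.0040889 ]
t10 1306 ((533.7012939453125, -81.62969970703125), (167.51129150390625, 67.27001190185547), 1.6412596702575684) pca -178.88430651478143 z 64.31492716135546
-80 [-23.4  24.1] -60 [-32.4  31.6] -40 [-31.9  30.8] -20 [-25.1  23.7] 0 [-24.   24.5] 20 [-24.9  24.2] 40 [-25.7  25.3] 60 [-28.4  27.2] 80 [-21.9  20.8] v [-0.99981042 -0.01947129]
b 131 [ 432.88428952 -281.30529536   56.73901551] ((432.9105529785156, -281.9572448730469), (31.60601234436035, 33.25956726074219))
y 130 [ 435.74227958 -342.49061674   56.79579539] ((435.3976135253906, -343.8724060058594), (31.625518798828125, 31.354177474975586))
g 129 [ 438.37543515 -404.76080797   57.12481999] ((439.56903076171875, -405.1293029785156), (30.68008804321289, 32.19574737548828))
```

View pics/t10c.png

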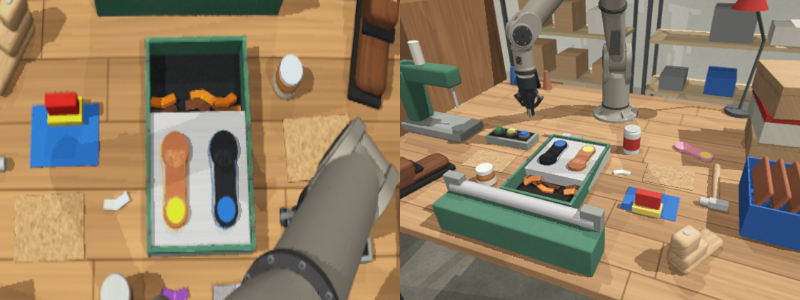

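Both soles lie on their outlines, patches toward the robot and toes to the tray. Now I check the scraper's position.

Run:
```python
from h import *
for t in("t8","t10"):
  P,img=cloud(t)
  for n,a,b in(("foot",.022,.03),("handle",.07,.08)):
    m=(P[...,2]>a)&(P[...,2]<b)&(abs(P[...,0]-.632)<.12)&(abs(P[...,1]-.326)<.15);print(t,n,m.sum(),cv2.minAreaRect((P[m][:,:2]*1000).astype(np.float32)))
```

```text
t8 foot 201 ((689.7088623046875, 379.517578125), (216.5541229248047, 69.66780853271484), 73.85348510742188)
t8 handle 290 ((673.80859375, 322.7857360839844), (27.97481918334961, 81.867431640625), 1.4293911457061768)
t10 foot 199 ((659.45703125, 376.3476867675781), (198.40184020996094, 182.67637634277344), 89.86958312988281)
t10 handle 297 ((674.0274047851562, 323.1268310546875), (27.75027847290039, 79.59617614746094), 0.6022276282310486)
```

The scraper has been knocked about 42 mm in +x, so I put it back before pressing the keys.

>>> servo_tool(commands=[[0,0,4.5,12,28,10,0],[0,0,9,24,55,20,0],[0,0,13.5,36,83,30,0],[0,0,18,48,111,30,0],[0,0,22.5,60,139,30,0]])

```text
clock: 36.05
tcp_pos: [0.4957, -0.0898, 0.171]
orientation: [3.074, 0.647, 0.003]
contact_force: [1.1, -1.0, -0.6]
grip_width: 0.0603
gripper_force: 0.0
```

>>> servo_tool(commands=[[0,0,4.5,12,28,0,0],[0,0,9,24,55,0,0],[0,0,13.5,36,83,0,0],[0,0,18,48,111,0,0],[0,0,22.5,60,139,0,0]])

```text
clock: 36.47
tcp_pos: [0.5549, 0.0495, 0.1702]
orientation: [-2.889, -1.234, -0.0]
contact_force: [1.1, -0.1, 0.9]
grip_width: 0.0858
gripper_force: 0.0
```

>>> servo_tool(commands=[[0,0,4.5,12,28,0,0],[0,0,9,24,55,0,0],[0,0,13.5,36,83,0,0],[0,0,18,48,111,0,0],[0,0,22.5,60,139,0,0]])

```text
clock: 36.88
tcp_pos: [0.6146, 0.1886, 0.17]
orientation: [-2.593, -1.774, 0.0]
contact_force: [0.5, 0.3, 0.5]
grip_width: 0.0854
gripper_force: 0.0
```

>>> servo_tool(commands=[[0,0,4.5,12,28,0,0],[0,0,9,24,55,0,0],[0,0,13.5,36,83,0,0],[0,0,18,48,111,0,0],[0,0,22.5,58,116,0,0]])

```text
clock: 37.3
tcp_pos: [0.6711, 0.311, 0.1692]
orientation: [-2.187, -2.251, -0.003]
contact_force: [-0.6, 1.1, -1.1]
grip_width: 0.0855
gripper_force: 0.0
```

>>> servo_tool(commands=[[0,0,0,0,0,20,0],[0,0,0,0,0,20,0],[0,0,0,0,0,20,0],[0,0,0,0,0,20,0],[0,0,0,0,0,20,0]])

```text
clock: 37.72
tcp_pos: [0.6716, 0.3018, 0.1894]
orientation: [-2.203, -2.239, 0.002]
contact_force: [0.0, -1.1, -0.2]
grip_width: 0.0855
gripper_force: 0.0
```

Run:
```python
from h import *
o=r.get_obs();print(o["clock"],np.round(o["tcp_pos"],4),np.round(o["orientation"],3))
R0=R.from_rotvec(o["orientation"]).as_matrix();print("toolx ang",np.degrees(np.arctan2(R0[1,0],R0[0,0])))
snap("wrist","w11")
P,img=cloud("w11");hsv=cv2.cvtColor(img,cv2.COLOR_BGR2HSV);H,S,V=cv2.split(hsv)
b=(P[...,0]>.6)&(P[...,0]<.75)&(P[...,1]>.22)&(P[...,1]<.43)
for n,a,c in(("foot",.022,.03),("handle",.07,.08)):
    m=b&(P[...,2]>a)&(P[...,2]<c);print(n,m.sum(),cv2.minAreaRect((P[m][:,:2]*1000).astype(np.float32)))
```

```text
37.7167 [0.6716 0.3018 0.1894] [-2.203e+00 -2.239e+00  2.000e-03]
toolx ang 90.9269130950171
foot 1859 ((673.5245971679688, 323.2408142089844), (49.998573303222656, 89.92145538330078), 0.6405450105667114)
handle 2768 ((673.6661987304688, 324.07196044921875), (25.947429656982422, 79.14143371582031), 0.4675953984260559)
```

>>> servo_tool(commands=[[0,0,0,2,22,-30,0],[0,0,0,2,22,-65,0],[0,0,0,2,22,-100,0],[0,0,0,2,22,-130,0],[0,0,0,2,22,-147,0]])

```text
clock: 38.18
tcp_pos: [0.6714, 0.3232, 0.0384]
orientation: [-2.201, -2.238, 0.009]
contact_force: [-0.3, -0.9, -0.8]
grip_width: 0.0854
gripper_force: 0.0
```

>>> servo_tool(commands=[[0,0,0,0,0,0,0],[0,0,0,0,0,0,0.5],[0,0,0,0,0,0,1],[0,0,0,0,0,0,1],[0,0,0,0,0,0,1]])

```text
clock: 38.6
tcp_pos: [0.6755, 0.3246, 0.0454]
orientation: [2.202, 2.239, 0.005]
contact_force: [-0.3, 0.2, 0.0]
grip_width: 0.0388
gripper_force: 0.0
```

>>> servo_tool(commands=[[0,0,0,0,0,0,1],[0,0,0,0,0,0,1],[0,0,0,0,0,0,1],[0,0,0,0,0,0,1],[0,0,0,0,0,0,1]])

```text
clock: 39.02
tcp_pos: [0.6751, 0.3246, 0.045]
orientation: [2.202, 2.24, 0.003]
contact_force: [-2.7, -0.3, 6.7]
grip_width: 0.0248
gripper_force: 69.8
```

>>> servo_tool(commands=[[0,0,0,0,0,4,1],[0,0,0,0,0,10,1],[0,0,0,-15,0,10,1],[0,0,0,-30,1,10,1],[0,0,0,-41,2,10,1]])

```text
clock: 39.43
tcp_pos: [0.632, 0.3259, 0.0532]
orientation: [-2.202, -2.239, 0.002]
contact_force: [-0.1, 0.4, -3.0]
grip_width: 0.0246
gripper_force: 69.1
```

>>> servo_tool(commands=[[0,0,0,0,0,0,1],[0,0,0,0,0,0,1],[0,0,0,0,0,-4,1],[0,0,0,0,0,-7,1],[0,0,0,0,0,-7,1]])

```text
clock: 39.85
tcp_pos: [0.6335, 0.3255, 0.0453]
orientation: [2.203, 2.239, -0.002]
contact_force: [0.4, -1.1, -2.6]
grip_width: 0.025
gripper_force: 69.4
```

>>> servo_tool(commands=[[0,0,0,0,0,-1,1],[0,0,0,0,0,-2,1],[0,0,0,0,0,-2,1],[0,0,0,0,0,-2,1]])

```text
clock: 40.18
tcp_pos: [0.6338, 0.3257, 0.0451]
orientation: [2.203, 2.239, 0.0]
contact_force: [-3.2, -1.4, 5.3]
grip_width: 0.0256
gripper_force: 70.3
```

>>> servo_tool(commands=[[0,0,0,0,0,0,0.6],[0,0,0,0,0,0,0.5],[0,0,0,0,0,0,0.2],[0,0,0,0,0,0,0],[0,0,0,0,0,0,0]])

```text
clock: 40.6
tcp_pos: [0.6334, 0.3263, 0.0442]
orientation: [2.203, 2.24, 0.0]
contact_force: [1.2, 0.5, -0.2]
grip_width: 0.0773
gripper_force: 0.0
```

>>> servo_tool(commands=[[0,0,0,0,0,10,0],[0,0,0,0,0,40,0],[0,0,0,0,0,80,0],[0,0,0,0,0,110,0],[0,0,0,0,0,130,0]])

```text
clock: 41.02
tcp_pos: [0.635, 0.3265, 0.1791]
orientation: [2.202, 2.238, 0.008]
contact_force: [0.2, 0.8, 0.3]
grip_width: 0.0853
gripper_force: 0.0
```

>>> servo_tool(commands=[[0,0,0,-10,-30,0,1],[0,0,0,-20,-60,0,1],[0,0,0,-30,-90,0,1],[0,0,0,-40,-120,0,1],[0,0,0,-50,-150,0,1]])

```text
clock: 41.43
tcp_pos: [0.5829, 0.1748, 0.1752]
orientation: [2.203, 2.24, 0.002]
contact_force: [0.3, -1.3, -0.4]
grip_width: 0.0257
gripper_force: 0.0
```

>>> servo_tool(commands=[[0,0,0,-10,-30,0,1],[0,0,0,-20,-60,0,1],[0,0,0,-30,-90,0,1],[0,0,0,-40,-120,0,1],[0,0,0,-50,-150,0,1]])

```text
clock: 41.85
tcp_pos: [0.5329, 0.0247, 0.1752]
orientation: [2.203, 2.239, 0.002]
contact_force: [-0.4, 0.3, 0.5]
grip_width: 0.0004
gripper_force: 0.0
```

>>> servo_tool(commands=[[0,0,0,-10,-30,0,1],[0,0,0,-20,-60,0,1],[0,0,0,-30,-90,0,1],[0,0,0,-40,-120,0,1],[0,0,0,-50,-150,0,1]])

```text
clock: 42.27
tcp_pos: [0.4829, -0.1253, 0.1752]
orientation: [2.203, 2.239, 0.002]
contact_force: [0.6, 0.3, 0.4]
grip_width: -0.0002
gripper_force: 0.0
```

>>> servo_tool(commands=[[0,0,0,-10,-30,0,1],[0,0,0,-20,-60,0,1],[0,0,0,-30,-90,0,1],[0,0,0,-40,-120,0,1],[0,0,0,-51,-157,0,1]])

```text
clock: 42.68
tcp_pos: [0.4322, -0.2812, 0.1751]
orientation: [2.201, 2.242, 0.003]
contact_force: [1.0, 0.1, -0.4]
grip_width: -0.0002
gripper_force: 0.0
```

>>> servo_tool(commands=[[0,0,0,0,0,-30,1],[0,0,0,0,0,-65,1],[0,0,0,0,0,-90,1],[0,0,0,0,0,-90,1],[0,0,0,0,0,-90,1]])

```text
clock: 43.1
tcp_pos: [0.4317, -0.2809, 0.0843]
orientation: [-2.202, -2.238, 0.001]
contact_force: [0.2, -0.3, 0.5]
grip_width: 0.0
gripper_force: 0.0
```

Run:
```python
from h import *
o=r.get_obs();print(o["clock"],np.round(o["tcp_pos"],4),o["contact_force"])
snap("top","t12");P,img=cloud("t12")
m=(P[...,2]>.07)&(P[...,2]<.08)&(abs(P[...,0]-.632)<.12)&(abs(P[...,1]-.326)<.15);print(cv2.minAreaRect((P[m][:,:2]*1000).astype(np.float32)))
print("keys w8",[ (np.round(at_z("w8",[(u*1.4,v*1.4)],.057)*1000)) for u,v in((46,38),(59,94),(71,142))])
Pw,im=cloud("w8");hsv=cv2.cvtColor(im,cv2.COLOR_BGR2HSV);H,S,V=cv2.split(hsv)
for n,lo,hi in(("b",95,125),("y",22,34),("g",45,85)):
    m=(H>lo)&(H<hi)&(S>90)&(Pw[...,2]>.054)&(Pw[...,2]<.07)&(Pw[...,0]>.38)&(Pw[...,0]<.49)&(Pw[...,1]<-.2)&(Pw[...,1]>-.48)
    print(n,m.sum(),cv2.minAreaRect((Pw[m][:,:2]*1000).astype(np.float32))[:2],np.nanmedian(Pw[m][:,2]))
```

```text
43.1 [ 0.4317 -0.2809  0.0843] [ 0.20958833 -0.25960679  0.47530566]
((633.6788330078125, 324.4270935058594), (27.741601943969727, 80.47389221191406), 0.6828486323356628)
keys w8 [array([[ 435., -281.,   57.]]), array([[ 438., -343.,   57.]]), array([[ 441., -403.,   57.]])]
b 1380 ((434.3916931152344, -282.26373291015625), (32.938682556152344, 32.86433029174805)) 0.05696572735553526
y 1154 ((437.21234130859375, -344.29583740234375), (32.52619171142578, 32.34272003173828)) 0.056927318198850274
g 960 ((439.74188232421875, -405.4355773925781), (31.971933364868164, 32.6261100769043)) 0.05695213560576157
```

>>> servo_tool(commands=[[0,0,0,2,-1,-12,1],[0,0,0,2,-1,-24,1],[0,0,0,2,-1,-28,1],[0,0,0,2,-1,-32,1],[0,0,0,2,-1,-33,1]])

```text
clock: 43.57
tcp_pos: [0.4348, -0.2816, 0.0512]
orientation: [2.202, 2.24, 0.001]
contact_force: [0.6, 1.1, 5.0]
grip_width: -0.0001
gripper_force: 2.4
```

>>> servo_tool(commands=[[0,0,0,0,0,-1,1],[0,0,0,0,0,-1,1],[0,0,0,0,0,-1,1],[0,0,0,0,0,-1,1],[0,0,0,0,0,-1,1]])

```text
clock: 43.98
tcp_pos: [0.4348, -0.2816, 0.0511]
orientation: [2.202, 2.24, 0.002]
contact_force: [-0.3, 2.0, 7.6]
grip_width: 0.0001
gripper_force: 4.0
```

>>> servo_tool(commands=[[0,0,0,0,0,-1,1],[0,0,0,0,0,-1,1],[0,0,0,0,0,-1,1],[0,0,0,0,0,-1,1]])

```text
clock: 44.32
tcp_pos: [0.4349, -0.2816, 0.0509]
orientation: [2.203, 2.24, 0.003]
contact_force: [-3.2, 4.1, 18.0]
grip_width: -0.0
gripper_force: 9.4
```

>>> servo_tool(commands=[[0,0,0,0,0,15,1],[0,0,0,0,0,35,1],[0,0,0,1,-20,35,1],[0,0,0,2,-42,35,1],[0,0,0,2,-62,35,1]])

```text
clock: 44.73
tcp_pos: [0.4367, -0.3447, 0.085]
orientation: [2.201, 2.24, 0.0]
contact_force: [-1.0, 0.7, 0.4]
grip_width: -0.0001
gripper_force: 0.0
```

>>> servo_tool(commands=[[0,0,0,0,0,0,1],[0,0,0,0,0,0,1],[0,0,0,0,0,-12,1],[0,0,0,0,0,-24,1],[0,0,0,0,0,-28,1]])

```text
clock: 45.15
tcp_pos: [0.4358, -0.342, 0.0541]
orientation: [-2.199, -2.24, 0.0]
contact_force: [0.5, 2.2, 3.4]
grip_width: 0.0005
gripper_force: 1.6
```

>>> servo_tool(commands=[[0,0,0,0,0,-4,1],[0,0,0,0,0,-6,1],[0,0,0,0,0,-7,1],[0,0,0,0,0,-7,1],[0,0,0,0,0,-7,1]])

```text
clock: 45.57
tcp_pos: [0.436, -0.3421, 0.0507]
orientation: [-2.2, -2.238, -0.004]
contact_force: [-5.8, 8.1, 27.7]
grip_width: 0.0004
gripper_force: 13.6
```

>>> servo_tool(commands=[[0,0,0,0,0,0,1],[0,0,0,0,0,0,1],[0,0,0,0,0,0,1]])

```text
clock: 45.82
tcp_pos: [0.4359, -0.3421, 0.0507]
orientation: [-2.2, -2.238, -0.004]
contact_force: [-6.5, 8.5, 26.8]
grip_width: -0.0
gripper_force: 13.5
```

Yellow is fully down, so green is next, a little less deep.

>>> servo_tool(commands=[[0,0,0,0,0,15,1],[0,0,0,0,0,36,1],[0,0,0,1,-20,36,1],[0,0,0,2,-42,36,1],[0,0,0,3,-62,36,1]])

```text
clock: 46.23
tcp_pos: [0.4398, -0.4061, 0.0853]
orientation: [2.201, 2.241, 0.001]
contact_force: [0.6, -0.8, 0.2]
grip_width: 0.0001
gripper_force: 0.0
```

>>> servo_tool(commands=[[0,0,0,0,0,0,1],[0,0,0,0,0,0,1],[0,0,0,0,0,-12,1],[0,0,0,0,0,-24,1],[0,0,0,0,0,-28,1]])

```text
clock: 46.65
tcp_pos: [0.4389, -0.4036, 0.0547]
orientation: [-2.199, -2.239, -0.0]
contact_force: [0.0, 2.1, 2.3]
grip_width: -0.0002
gripper_force: 1.4
```

>>> servo_tool(commands=[[0,0,0,0,0,-4,1],[0,0,0,0,0,-6,1],[0,0,0,0,0,-7,1],[0,0,0,0,0,-7,1],[0,0,0,0,0,-7,1]])

```text
clock: 47.07
tcp_pos: [0.439, -0.4039, 0.051]
orientation: [-2.2, -2.238, -0.003]
contact_force: [-4.3, 7.6, 15.8]
grip_width: -0.0002
gripper_force: 7.5
```

>>> servo_tool(commands=[[0,0,0,0,0,0,1],[0,0,0,0,0,0,1],[0,0,0,0,0,0,1]])

```text
clock: 47.32
tcp_pos: [0.439, -0.404, 0.051]
orientation: [-2.2, -2.238, -0.003]
contact_force: [-3.5, 6.5, 14.3]
grip_width: -0.0002
gripper_force: 7.5
```

Green is down. I lift away and do a final check.

>>> servo_tool(commands=[[0,0,0,0,0,15,1],[0,0,0,0,0,40,1],[0,0,0,0,0,75,1],[0,0,0,0,0,110,1],[0,0,0,0,0,110,1]])

```text
clock: 47.73
tcp_pos: [0.4418, -0.4089, 0.1665]
orientation: [2.196, 2.232, 0.002]
contact_force: [0.5, -1.5, 0.2]
grip_width: 0.0004
gripper_force: 0.0
```

Run:
```python
from h import *
o=r.get_obs();print(o["clock"],np.round(o["tcp_pos"],4),o["contact_force"])
snap("top","t13");snap("scene","s13");P,img=cloud("t13")
m=(P[...,2]>.07)&(P[...,2]<.08)&(abs(P[...,0]-.632)<.12)&(abs(P[...,1]-.326)<.15);print(cv2.minAreaRect((P[m][:,:2]*1000).astype(np.float32)))
sole("t13",(.42,.64,-.01,.09),.058,.07);sole("t13",(.42,.64,-.13,-.03),.058,.07)
cv2.imwrite("pics/t13c.png",np.hstack([cv2.resize(img[80:290,130:510],(400,300)),cv2.resize(cv2.imread("pics/s13.png")[150:330,100:420],(400,300))]))
```

```text
47.7333 [ 0.4418 -0.4089  0.1665] [ 0.475949   -1.48298764  0.18020368]
((634.0986328125, 324.1835632324219), (29.025592803955078, 79.6575698852539), 1.7028284072875977)
t13 1292 ((533.0479125976562, 40.19864273071289), (64.72028350830078, 169.3385467529297), 89.67594909667969) pca 179.86660878671103 z 64.22059832195103
-80 [-20.2  23.4] -60 [-29.6  32.5] -40 [-30.9  32.3] -20 [-22.   24.3] 0 [-22.1  24. ] 20 [-22.1  23.7] 40 [-22.2  25.9] 60 [-27.3  28.3] 80 [-19.8  22.9] v [-0.99999729  0.00232811]
t13 1307 ((533.3489990234375, -84.03296661376953), (168.70306396484375, 67.44061279296875), 3.7539210319519043) pca -178.87875083715855 z 64.2952793420588
-80 [-25.7  22.7] -60 [-35.9  28.9] -40 [-34.   28.3] -20 [-27.5  21.5] 0 [-26.3  22.4] 20 [-27.3  21.5] 40 [-28.1  22.9] 60 [-30.8  24.3] 80 [-22.9  18.5] v [-0.99980852 -0.01956824]
```

View pics/t13c.png

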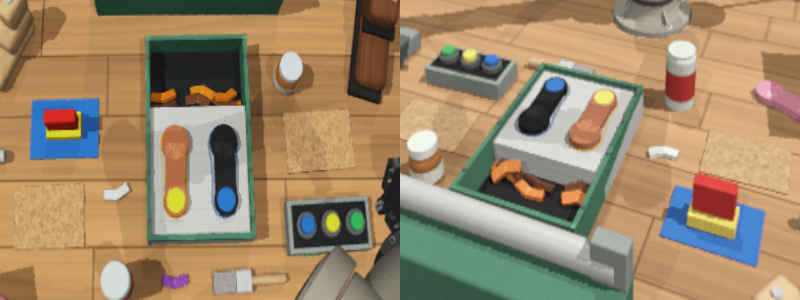

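The final views show the plate holding only the two soles on their outlines and the chips in the tray. The scraper is upright mid-mat, and the keys have come back up.

```bash
python3 -c "
from bench import r
print(r.hand_in())"
```

```text
the job is handed in; nothing more can be done
None
```

The job is done and handed in at about 48 s: chips wiped into the tray, scraper upright mid-mat (put back a second time after it was knocked aside), soles on their outlines, keys pressed blue, yellow, green; no verdict was returned.

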